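# Load two battery packs into the test console's spring magazine

### The arm

A 6-joint arm with a two-finger parallel gripper is mounted at the origin on the work surface. World frame = base frame: x ahead of the robot, y to its left, z up, the work surface at z = 0. Lengths are in m, angles in rad, forces in N, time in s.
With the tool pointing down it reaches from about 0.35 to 0.775 m from the base axis. Payload 5.5 kg.
Tool frame: the origin (TCP) lies at the very end of the fingers, on their centre line; the grasp point (between the pads) lies 19 mm behind it (env.grip_depth is the distance from the TCP to the grasp point, in m); z points along the fingers, y is the direction in which the jaws open and shut (so a half turn about z gives the same grasp; the last joint's range is limited). The gripper opens to 85 mm and grips with 20 to 120 N. Pads are 22 mm wide; open, the fingers measure 114 mm over their backs; the gripper's body (76 mm by 85 mm) begins 54 mm behind the grasp point. The pads swing forward as they close: fully open they stand 13 mm farther back than shut.
Start: joints at [1.141, 0.313, 0.046, 1.304, 0, 1.431], TCP at [0.164, 0.551, 0.231] pointing down, gripper open.
Joint ranges: [-2.76, 2.76], [-0.86, 1.69], [-1.03, 1.26], [-2.2, 2.34], [-1.47, 1.5], [-3.14, 3.14]. Speed limits (rad/s): [2.57, 2.57, 3.14, 3.14, 3.14, 3.14].

### API

Orientations are given as a unit quaternion [w, x, y, z].
In Python, from workcell import env gives the robot as it stands.
- The arm moves only by the tool step_arm, never from a script. Its argument "series" is a list of rows, each a list of 3 entries, a list of its own where there are three numbers: the shift along the world's x, y, z in cm, then the turn about the world's z in rad, then the closure in counts, from 0 (fully open) to 255 (shut). A call has 1 to 5 rows; each row is the pose to reach, as a shift and turn from the pose measured when the call began; what a row does not reach only later rows make up. A row lasts 1/8 s, in which the tool goes at most 62.5 mm and 10.7 degrees, less where a joint would pass 70% of its speed; a pose out of reach is approached as far as the arm can. A call with a gripper value outside its range is refused whole. The fingers move at their own pace and stop on an object; "newtons" is the grip in N (left out, the last holds). Time passes only in rows, so rows that repeat a pose let the fingers close. It gives the time, the measured TCP pose, the force and the opening at its end, in the units of the state.
- env.get_state(): the state, without advancing time (a new reading comes with each control period).
- env.read_camera(name): name is "scene" or "top"; returns a dict with "frame" (400x640x3 uint8, red, green, blue), "vertical_fov" (degrees; the focal length in pixels is half the picture's height over the tangent of half this angle, whatever the lens; pixels are square), "cx", "cy" (the principal point, pixels), "dist_coeffs" ([k1, k2, p1, p2, k3] as OpenCV has them; the pictures are not rectified), "camera_from_world" (4x4, takes a point from world to camera coordinates). Camera axes: x right, y down, z forward; pixel columns grow to the right and rows downward; lengths in m; the calibration is good to about 2 mm. A picture is of the moment at which its call begins. There is no depth.
- env.hand_in(): hands the job in, once; it reports no verdict.
The state is a dict: "clock": time; "joint_pos": joint angles; "qvel": joint speeds; "tau": joint torques, N m; "tcp_pos": TCP position; "orientation": TCP orientation; "wrist_force": force on the tool from outside, world axes, zero at the start; "ft_torque": the same for the moment, N m; "finger_gap": finger opening in m.
Only numpy, scipy, OpenCV 4.12 (cv2) and the standard library are available. Lean on these libraries where they do the work, as an engineer would, in place of code of your own. Each camera call takes 0.05 s, during which the arm holds its last target.

### The job

Load both grey battery packs, one at a time, into the sloping spring-loaded magazine of the beige test console: lay a pack lengthwise in the mouth and push it straight down the slope of the well until it is fully past both retaining lips and they hold it, then push the second in on top of it in the same way. Leave both packs in the magazine under the lips, and leave the monitor, tea glass, parts cup and spanner standing where they are.

Things in the scene. Friction and masses are not known exactly. Their poses are not given: they have to be found in the camera images.
- pack_a_center (a point): Centre of a dark grey plastic battery pack, a plain block 100 x 40 x 28 mm (x, y, z of its own axes), about 0.18 kg, lying flat on the counter (centre 14 mm up). Its long axis is x, z is up. The same either way round.
- pack_b_center (a point): Centre of the second battery pack, identical to the first.
- magazine: Bare aluminium magazine on the console: an open-sided well whose axis leans 30 degrees from vertical. Origin: centre of the well, level with the retaining lips' flat undersides, 118 mm above the counter. z points out of the mouth (up and towards the robot), x up the slope, y level across. A pack goes in moving along -z with its 100 mm along x, 40 mm along y, 28 mm along z.
- magazine_mouth (a point): Centre of the mouth, 30 mm out along z from the magazine's origin, same axes. Up to here the walls are straight, then they flare outwards for 12 mm more. Inner faces: end walls at x = +-53 mm, side cheeks at y = +-22.5 mm, all 3 mm thick. Cheeks only at the corners (|x| 34 to 56 mm): between them both long sides are open to the well's floor, so fingers holding a pack by its width fit.
- magazine_seat (a point): Where the centre of the upper loaded pack sits, 14 mm below the lips' undersides (magazine z = -14 mm), its top against the lips; the pack below it has its centre at z = -42 mm. The well lets two packs be pushed up to 15 mm deeper than that. Seen along magazine y, the console's instrument housing (top 105 mm above the counter) begins at y = +105 mm.
- lip_low (a joint): Lower lip: a steel wedge through the low end wall, 30 mm wide, pushed in by a spring; 0 = out over the well, up to 0.012 m pushed back. Tip at magazine x = -43 mm; its ramp rises from z = 3 mm at the tip to 17 mm at x = -52 mm. A pack laid in the mouth rests on the ramps with its underside at about z = 13 mm; 8 to 20 N pushes it through and the lips snap back over its top once that is below z = 0.
- lip_high (a joint): The same lip at the high end, tip at magazine x = +43 mm.
- follower (a joint): Spring-loaded follower plate in the well, m pressed down: 0 empty (plate top 3 mm below the lips), 0.025 with one pack loaded, 0.053 with two; stop at 0.068. Spring 2.5 N at 0, 100 N/m more.
- monitor: White plastic digital pressure monitor body, 100 x 130 x 54 mm, on the counter; origin under its centre. To be left alone.
- tea_glass: Empty tulip tea glass, 58 mm across the rim, 88 mm high, on the counter; origin under its centre. To be left alone.
- parts_cup: Orange plastic parts cup, 68 mm across, 55 mm high; origin under its centre. To be left alone.
- spanner: Small steel spanner 140 mm long, lying flat, 8 mm high; origin under its middle. To be left alone.
Mind the look-alikes: they are no part of the job. What is shaped like the part that bears pack_a_center but pink or red is not meant.

How it is judged:
On the way:
1. one pack alone is in the well, lying square in it and held under the lips, while the other is still outside (((z of pack_a_center in the frame of magazine between -0.024 and -0.0115 m and x of pack_a_center in the frame of magazine between -0.008 and 0.008 m and y of pack_a_center in the frame of magazine between -0.008 and 0.008 m and angle between the z axis of pack_a_center and the z axis of magazine, either way round below 0.1 rad and angle between the x axis of pack_a_center and the x axis of magazine, either way round below 0.1 rad and distance between pack_b_center and magazine above 0.06 m) or (z of pack_b_center in the frame of magazine between -0.024 and -0.0115 m and x of pack_b_center in the frame of magazine between -0.008 and 0.008 m and y of pack_b_center in the frame of magazine between -0.008 and 0.008 m and angle between the z axis of pack_b_center and the z axis of magazine, either way round below 0.1 rad and angle between the x axis of pack_b_center and the x axis of magazine, either way round below 0.1 rad and distance between pack_a_center and magazine above 0.06 m))), for 0.2 s.
At the end, for the whole second after the job is handed in: Both packs lie square in the magazine (within 8 mm of its centre line along x and y, within 0.1 rad), one on the other: the upper one's centre 11.5 to 21 mm below the lips' underside, so its top is under the lips, the lower one's 37 to 50 mm below (((z of pack_a_center in the frame of magazine between -0.021 and -0.0115 m and x of pack_a_center in the frame of magazine between -0.008 and 0.008 m and y of pack_a_center in the frame of magazine between -0.008 and 0.008 m and angle between the z axis of each of pack_a_center, pack_b_center and the z axis of magazine, either way round below 0.1 rad and angle between the x axis of each of pack_a_center, pack_b_center and the x axis of magazine, either way round below 0.1 rad and z of pack_b_center in the frame of magazine between -0.05 and -0.037 m and x of pack_b_center in the frame of magazine between -0.008 and 0.008 m and y of pack_b_center in the frame of magazine between -0.008 and 0.008 m) or (z of pack_b_center in the frame of magazine between -0.021 and -0.0115 m and x of pack_b_center in the frame of magazine between -0.008 and 0.008 m and y of pack_b_center in the frame of magazine between -0.008 and 0.008 m and angle between the z axis of each of pack_b_center, pack_a_center and the z axis of magazine, either way round below 0.1 rad and angle between the x axis of each of pack_b_center, pack_a_center and the x axis of magazine, either way round below 0.1 rad and z of pack_a_center in the frame of magazine between -0.05 and -0.037 m and x of pack_a_center in the frame of magazine between -0.008 and 0.008 m and y of pack_a_center in the frame of magazine between -0.008 and 0.008 m))); the robot touches nothing.
It fails at once if the monitor is moved more than 25 mm or tipped (distance of monitor from where it was at the start of the episode above 0.025 m or angle between monitor's own z axis and vertical above 0.35 rad).
It fails at once if the tea glass is moved more than 25 mm or tipped (distance of tea_glass from where it was at the start of the episode above 0.025 m or angle between tea_glass's own z axis and vertical above 0.35 rad).
It fails at once if the parts cup is moved more than 25 mm or tipped (distance of parts_cup from where it was at the start of the episode above 0.025 m or angle between parts_cup's own z axis and vertical above 0.35 rad).
It fails at once if the spanner is moved more than 25 mm or tipped (distance of spanner from where it was at the start of the episode above 0.025 m or angle between spanner's own z axis and vertical above 0.35 rad).
It also fails if it takes over 58 s, if anything falls off the work surface, if the arm or the gripper's body presses on something with over 40 N, if the wrist force passes 120 N, or if a joint passes its speed limit or range.

## Working session

There is one attempt and no reset: what is moved stays moved. The work goes in short steps, Python scripts to look and compute and a tool call to move; the robot and the scene stay as the last step left them, time stands still between calls to the robot, and variables do not carry over. Pictures are saved under pics/ and viewed, and the job is handed in when it is done.

Besides the shell and the picture viewer there is one more tool, called as name(argument=value, ...) on one line, values as JSON. step_arm: Moves the arm, as the interface text tells. Its arguments: {"type":"object","properties":{"series":{"type":"array"},"newtons":{"type":"number"}},"required":["series"]}

```bash
ls; mkdir -p pics
cat > h.py <<'E'
import numpy as np,cv2
from workcell import env
def cam(n):
    c=env.read_camera(n); f=200/np.tan(np.radians(c['vertical_fov'])/2)
    c['K']=np.array([[f,0,c['cx']],[0,f,c['cy']],[0,0,1]]); c['D']=np.array(c['dist_coeffs'],float); c['T']=np.array(c['camera_from_world']); return c
def ray(c,uv):
    uv=np.array(uv,float).reshape(-1,1,2)
    n=cv2.undistortPoints(uv,c['K'],c['D']).reshape(-1,2)
    R=c['T'][:3,:3];t=c['T'][:3,3]
    return -R.T@t, np.c_[n,np.ones(len(n))]@R
def onz(c,uv,z):
    o,d=ray(c,uv); s=(z-o[2])/d[:,2]; return o+d*s[:,None]
def proj(c,P):
    R=c['T'][:3,:3]; return cv2.projectPoints(np.array(P,float).reshape(-1,1,3),cv2.Rodrigues(R)[0],c['T'][:3,3],c['K'],c['D'])[0].reshape(-1,2)
def tri(c1,u1,c2,u2):
    o1,d1=ray(c1,u1);o2,d2=ray(c2,u2);d1=d1[0]/np.linalg.norm(d1[0]);d2=d2[0]/np.linalg.norm(d2[0])
    s=np.linalg.lstsq(np.c_[d1,-d2],o2-o1,rcond=None)[0]; a=o1+s[0]*d1;b=o2+s[1]*d2
    return (a+b)/2,np.linalg.norm(a-b)
def save(c,n,crop=None,k=1):
    im=c['frame'][:,:,::-1]
    if crop: x0,y0,x1,y1=crop; im=im[y0:y1,x0:x1]
    cv2.imwrite('pics/'+n+'.png',cv2.resize(im,None,fx=k,fy=k,interpolation=cv2.INTER_CUBIC))
E
python3 - <<'E'
from h import *
for n in('scene','top'):
    c=cam(n); save(c,n+'0'); o,_=ray(c,[[320,200]]); print(n,o,c['vertical_fov'],c['D'])
print(env.get_state())
E
```

```text
pics
scene [ 1.17660951 -0.08034492  0.94248404] 47.769445435807306 [-0.12534148  0.          0.          0.          0.        ]
top [ 0.46046    -0.08045089  0.80596427] 56.23830410531766 [-0.05622233  0.          0.          0.          0.        ]
{'clock': 0.1, 'joint_pos': array([1.14140745e+00, 3.13966270e-01, 4.50784872e-02, 1.30362123e+00,
       2.53802262e-05, 1.43118632e+00]), 'qvel': array([-0.00038339, -0.00053598,  0.00185364, -0.00038099, -0.00241576,
        0.00108257]), 'tau': array([ 1.23314778e-03, -4.81726027e+01,  2.99244815e+01,  1.27258690e-02,
       -2.06833365e-04,  2.56467018e-05]), 'tcp_pos': array([0.16411034, 0.55059258, 0.23046898]), 'orientation': array([-2.52536522e-04,  1.44382980e-01,  9.89521511e-01, -8.18360534e-04]), 'wrist_force': array([ 1.06445672, -0.09794807,  0.21334455]), 'ft_torque': array([-0.02341488, -0.01655882, -0.04355383]), 'finger_gap': 0.08544901697199261}
```

```bash
sleep 1; ls pics
```

```text
scene0.png
top0.png
```

View pics/scene0.png

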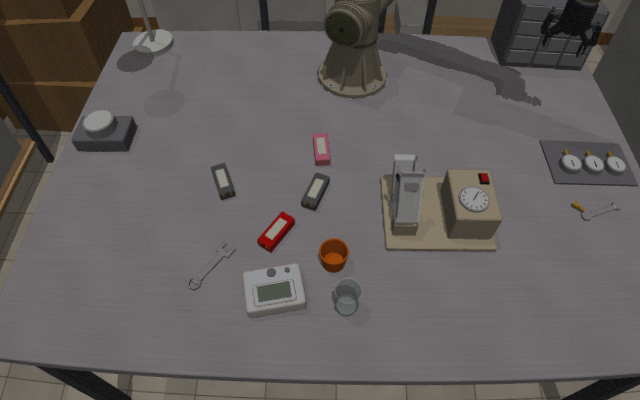

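View pics/top0.png

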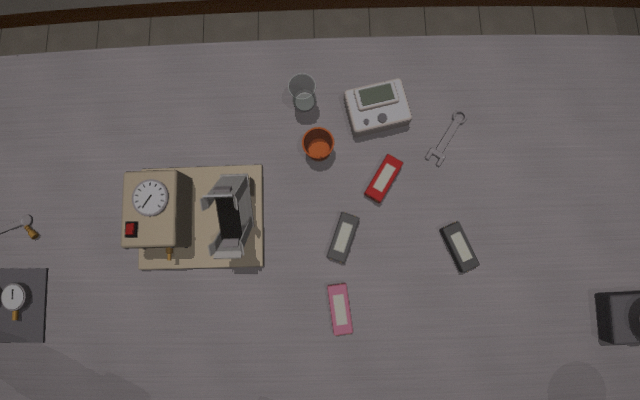

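Candidates for packs in the top view are dark grey at (343,238) and (459,247), red at (384,178), and pink at (340,309). By the description I choose the two dark grey ones. The magazine is at about (232,215) and the housing is to its left (+y). Next is a close crop.

Run:
```python
from h import *
c=cam('top'); s=cam('scene')
save(c,'packs',(310,150,500,340),3); save(c,'mag',(110,150,280,280),4.5); save(s,'mags',(370,140,510,260),5)
hsv=cv2.cvtColor(c['frame'],cv2.COLOR_RGB2HSV)
for (u,v) in((343,238),(459,247)):
    m=((hsv[...,2]<75)).astype(np.uint8)*0
    r=c['frame'][v-30:v+30,u-30:u+30].astype(int)
    print(np.median(r.reshape(-1,3),0), r[30,30], c['frame'][v-17,u-5] )
    g=hsv[...,2]
    mm=np.zeros_like(g); sub=g[v-32:v+32,u-26:u+26]; 
    t,b=cv2.threshold(sub,0,255,cv2.THRESH_BINARY_INV+cv2.THRESH_OTSU); print('otsu',t)
    mm[v-32:v+32,u-26:u+26]=b
    ks,_=cv2.findContours(mm,cv2.RETR_EXTERNAL,cv2.CHAIN_APPROX_NONE)
    k=max(ks,key=cv2.contourArea); P=onz(c,k.reshape(-1,2)+0.0,0.028)[:,:2].astype(np.float32)
    print(cv2.minAreaRect(P*1000))
```

```text
[115. 109. 111.] [147 144 136] [70 66 66]
otsu 98.0
((482.7925109863281, -103.70204162597656), (44.79525375366211, 106.42326354980469), 70.12248229980469)
[114. 108. 110.] [149 146 139] [70 67 68]
otsu 91.0
((456.662841796875, -342.1767578125), (105.12116241455078, 48.9172477722168), 22.48988151550293)
```

View pics/packs.png

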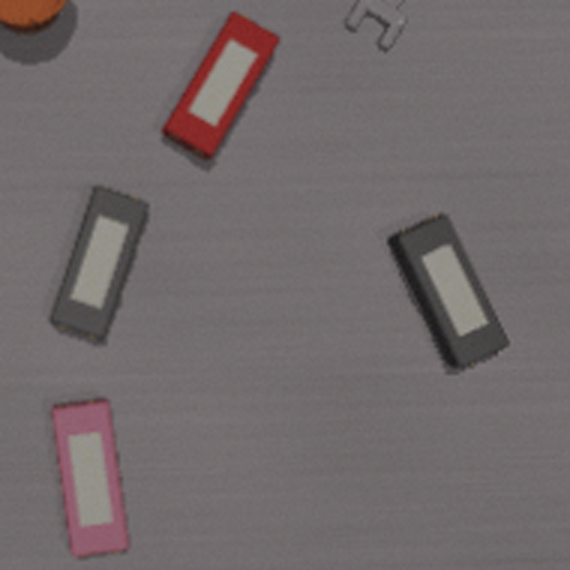

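View pics/mag.png

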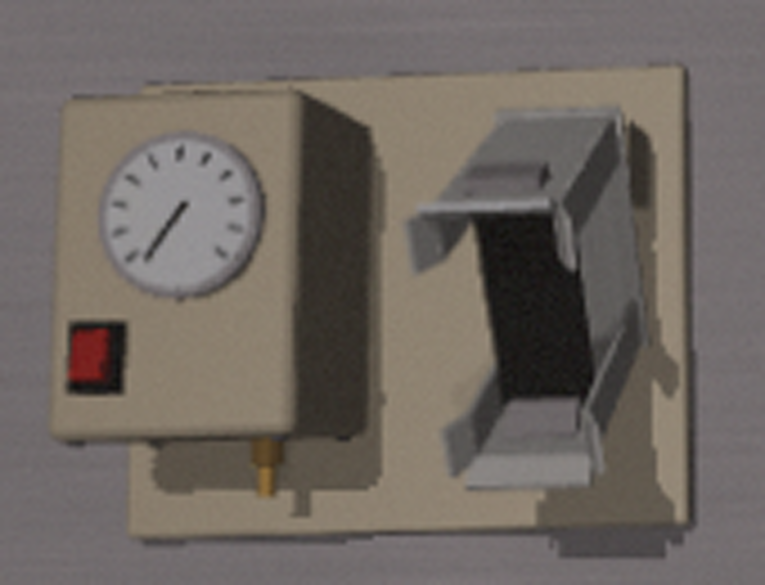

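View pics/mags.png

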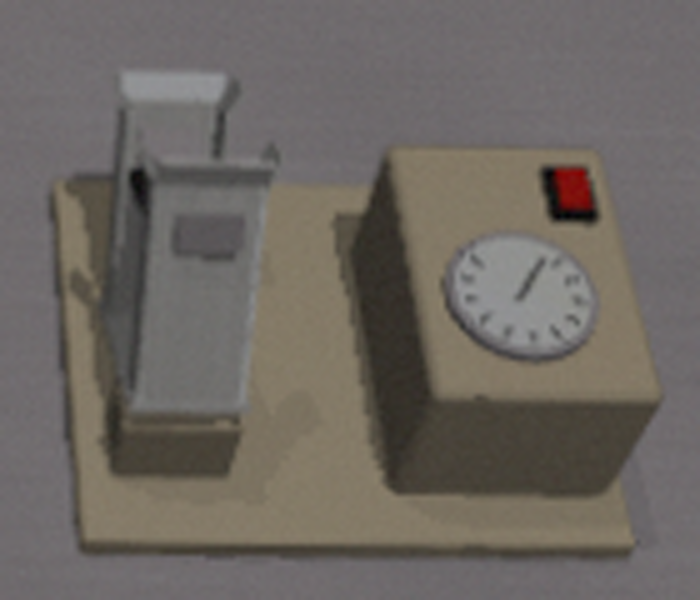

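Run:
```python
from h import *
c=cam('top'); s=cam('scene')
save(c,'magz',(195,165,260,265),6);save(s,'magsz',(380,150,430,240),6.5)
for (u,v) in((343,238),(459,247)):
    g=cv2.cvtColor(c['frame'],cv2.COLOR_RGB2GRAY); mm=np.zeros_like(g); mm[v-25:v+25,u-18:u+18]=(g[v-25:v+25,u-18:u+18]>125)*255
    ks,_=cv2.findContours(mm,cv2.RETR_EXTERNAL,cv2.CHAIN_APPROX_NONE); k=max(ks,key=cv2.contourArea)
    P=onz(c,k.reshape(-1,2),0.028)[:,:2].astype(np.float32); print('label',cv2.minAreaRect(P*1000))
f=[110+295/4.5,150+95/4.5],[110+297/4.5,150+435/4.5],[110+65/4.5,150+100/4.5],[110+55/4.5,150+435/4.5]
print('housing top',onz(c,f,0.105)); 
f=[110+687/4.5,150+67/4.5],[110+690/4.5,150+523/4.5],[110+130/4.5,150+530/4.5]
print('plate',onz(c,f,0.01))
```

```text
label ((484.8419494628906, -103.93382263183594), (20.30564308166504, 58.737060546875), 69.78514099121094)
label ((459.06378173828125, -347.546142578125), (58.258480072021484, 20.85171127319336), 23.35755157470703)
housing top [[0.61731551 0.21838079 0.105     ]
 [0.47176386 0.21336831 0.105     ]
 [0.61851966 0.32132021 0.105     ]
 [0.47377005 0.31884448 0.105     ]]
plate [[0.64630803 0.06542539 0.01      ]
 [0.42820731 0.06481531 0.01      ]
 [0.42987871 0.33391284 0.01      ]]
```

View pics/magz.png

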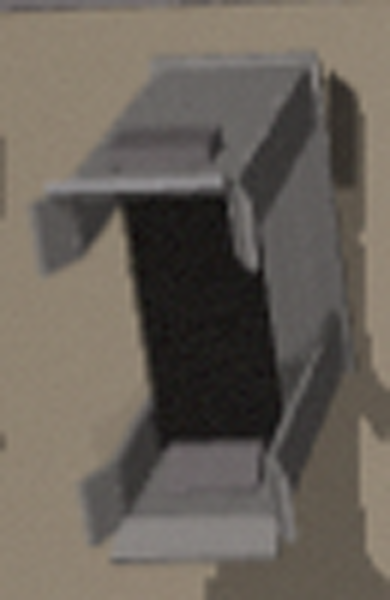

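View pics/magsz.png

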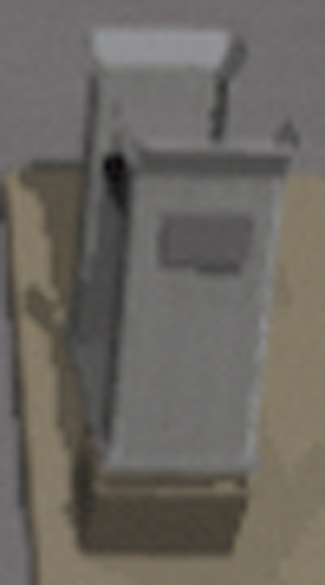

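Run:
```python
from h import *
c=cam('top'); s=cam('scene')
A=lambda p:[[195+(p[0]-2.5)/6,165+(p[1]-2.5)/6]]
B=lambda p:[[380+(p[0]-2.7)/6.5,150+(p[1]-2.7)/6.5]]
pr={'HL':((47,188),(294,152)),'HR':((228,182),(134,150)),'LL':((112,560),(240,33)),'LR':((277,556),(93,31)),'baseHL':((155,60),(250,470)),'baseHR':((315,57),(107,468))}
Q={}
for k,(a,b) in pr.items():
    Q[k],e=tri(c,A(a),s,B(b)); print(k,Q[k].round(4),round(e,4))
m=(Q['HL']+Q['HR']+Q['LL']+Q['LR'])/4; print('mid',m, (Q['HL']-Q['HR']),(Q['HL']+Q['HR']-Q['LL']-Q['LR'])/2)
import sys
for yaw in(0.0,0.02,0.035):
  R=cv2.Rodrigues(np.array([0,0,yaw]))[0]@cv2.Rodrigues(np.array([0,-np.pi/6,0]))[0]
  print(yaw,m-R@[0,0,.042])
```

```text
HL [0.5552 0.1372 0.1834] 0.0007
HR [0.5555 0.0842 0.1832] 0.0016
LL [0.4495 0.1387 0.1229] 0.005
LR [0.4498 0.0856 0.1231] 0.0005
baseHL [0.6134 0.1368 0.0776] 0.0025
baseHR [0.6131 0.0848 0.0762] 0.0004
mid [0.50248596 0.11143259 0.15312754] [-0.00028153  0.05299176  0.00021542] [ 0.10571771 -0.00138668  0.06034121]
0.0 [0.52348596 0.11143259 0.11675447]
0.02 [0.52348176 0.11185256 0.11675447]
0.035 [0.5234731  0.11216744 0.11675447]
```

step_arm(series=[[[32.1,-65.5,-2],-0.063,0],[[32.1,-65.5,-2],-0.063,0],[[32.1,-65.5,-2],-0.063,0],[[32.1,-65.5,-2],-0.063,0],[[32.1,-65.5,-2],-0.063,0]], newtons=25)

```text
clock: 1.02
tcp_pos: [0.3024, 0.2689, 0.2229]
orientation: [0.001, 0.175, 0.985, 0.0]
wrist_force: [0.9, 0.7, 0.3]
finger_gap: 0.0854
```

step_arm(series=[[[18.2,-37.3,-10],0,0],[[18.2,-37.3,-10],0,0],[[18.2,-37.3,-10],0,0],[[18.2,-37.3,-10],0,0],[[18.2,-37.3,-10],0,0]])

```text
clock: 1.65
tcp_pos: [0.4358, -0.0047, 0.1499]
orientation: [0.001, 0.175, 0.985, 0.0]
wrist_force: [1.5, 0.7, -0.1]
finger_gap: 0.0852
```

step_arm(series=[[[5.8,-11.9,-5],0,0],[[5.8,-11.9,-5],0,0]])

```text
clock: 1.9
tcp_pos: [0.4871, -0.1102, 0.1061]
orientation: [0.002, 0.176, 0.984, 0.0]
wrist_force: [0.8, 0.5, -0.4]
finger_gap: 0.0855
```

Run:
```python
from h import *
c=cam('top'); save(c,'a1',(240,150,480,340),3); st=env.get_state(); print(st['clock'],st['tcp_pos'],st['orientation'])
```

```text
1.95 [ 0.48979484 -0.11610434  0.10338529] [ 0.00251956  0.17775911  0.98406974 -0.0014514 ]
```

View pics/a1.png

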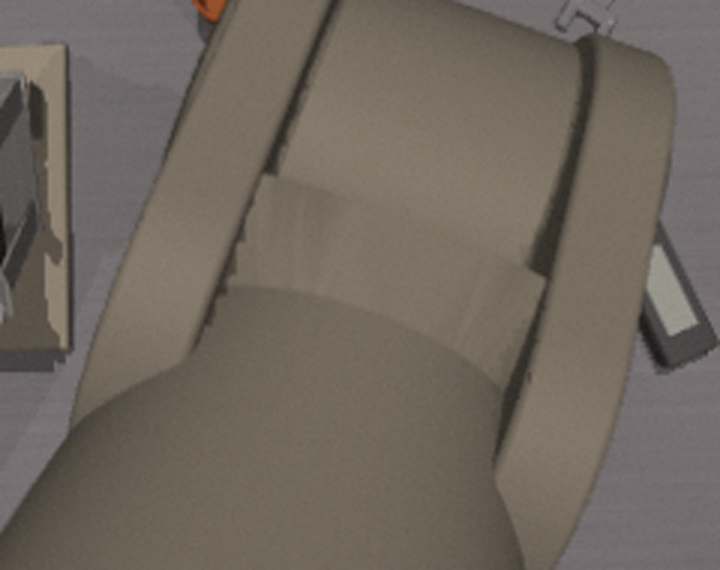

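step_arm(series=[[[-0.5,1.2,-4],0,0],[[-0.5,1.2,-6],0,0],[[-0.5,1.2,-6],0,0]])

```text
clock: 2.33
tcp_pos: [0.4832, -0.1035, 0.042]
orientation: [0.001, 0.178, 0.984, -0.001]
wrist_force: [-0.2, 0.2, 0.3]
finger_gap: 0.0851
```

Run:
```python
from h import *
c=cam('scene'); save(c,'a2',(240,120,400,240),5); st=env.get_state(); print(st['clock'],st['tcp_pos'],st['orientation'])
print(proj(c,[[.485,-.104,.028],st['tcp_pos']]))
```

```text
2.375 [ 0.48432188 -0.10381251  0.04323627] [ 0.00187047  0.17775858  0.98407146 -0.00132297]
[[315.2730926  187.96024559]
 [315.33237872 184.08722573]]
```

View pics/a2.png

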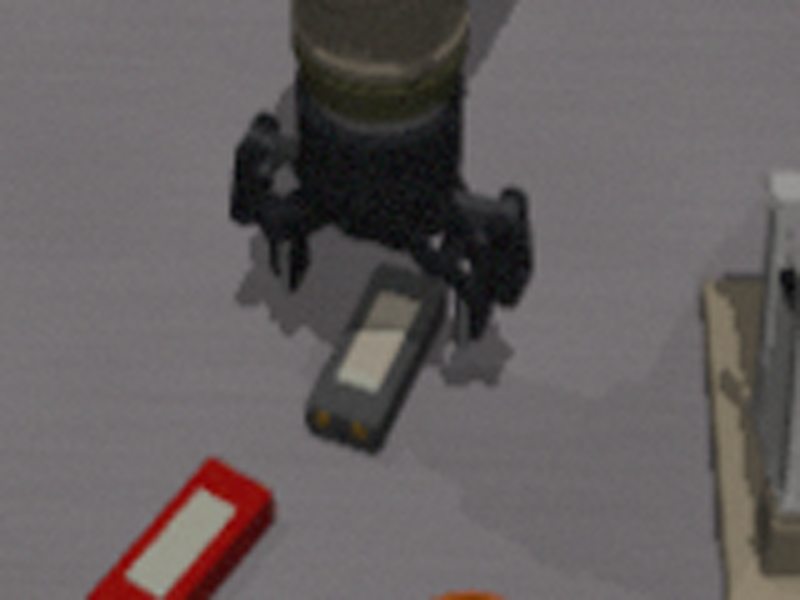

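Fingers at crop (290,270) and (470,320) straddle pack A, whose centre is at (375,340). I'm descending to grip it.

step_arm(series=[[[0.05,0,-4.1],0,0],[[0.05,0,-4.1],0,0],[[0.05,0,-4.1],0,255],[[0.05,0,-4.1],0,255],[[0.05,0,-4.1],0,255]], newtons=30)

```text
clock: 3.0
tcp_pos: [0.4861, -0.1043, 0.0038]
orientation: [0.003, 0.178, 0.984, -0.002]
wrist_force: [-0.3, 0.4, 7.0]
finger_gap: 0.0396
```

step_arm(series=[[[0,0,0],0,255],[[0,0,0],0,255]])

```text
clock: 3.25
tcp_pos: [0.486, -0.1043, 0.0039]
orientation: [0.003, 0.178, 0.984, -0.002]
wrist_force: [-0.9, 0.1, -2.2]
finger_gap: 0.039
```

step_arm(series=[[[0,0,6],0,255],[[0,0,12],0,255],[[1,4,18],0.18,255],[[2,10,21],0.356,255],[[2.9,16,22],0.356,255]])

```text
clock: 3.88
tcp_pos: [0.5143, 0.0443, 0.2232]
orientation: [0.005, 0.001, 1.0, -0.001]
wrist_force: [0.6, -0.6, -2.5]
finger_gap: 0.039
```

Run:
```python
from h import *
c=cam('scene'); save(c,'a3',(260,80,460,240),4); st=env.get_state(); print(st['clock'],st['tcp_pos'],st['orientation'],st['finger_gap'],st['wrist_force'])
```

```text
3.925 [0.51482342 0.05165779 0.22430824] [ 0.00620136 -0.00204332  0.99997751  0.00153067] 0.039587338100450474 [ 2.54744583  4.76915187 -0.55880317]
```

View pics/a3.png

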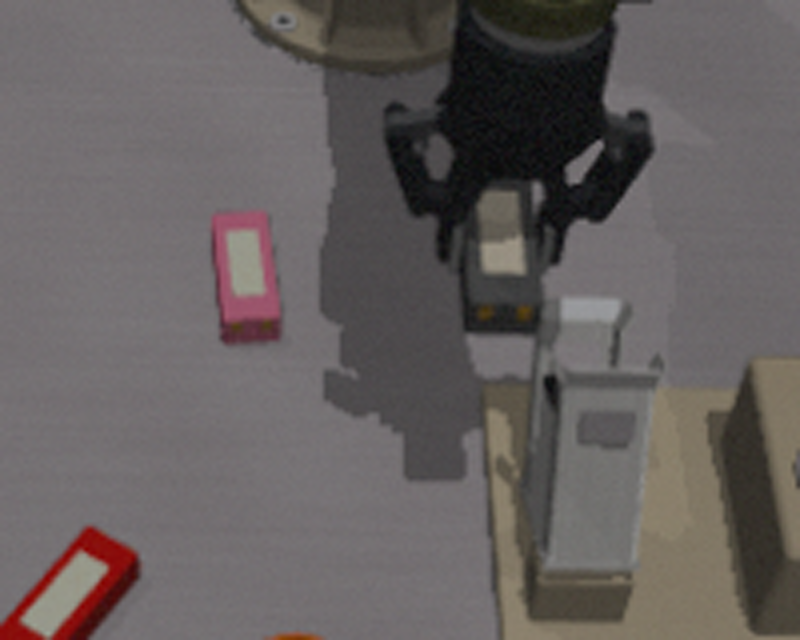

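step_arm(series=[[[0,6,0],0,255],[[0,6,-2],0,255],[[0,6,-3.3],0,255],[[0,6,-3.3],0,255]])

```text
clock: 4.42
tcp_pos: [0.5139, 0.111, 0.1899]
orientation: [0.005, -0.002, 1.0, 0.001]
wrist_force: [-0.7, 0.3, -2.0]
finger_gap: 0.0394
```

step_arm(series=[[[0,0,-0.5],0,255],[[0,0,-0.8],0,255],[[0,0,-0.8],0,255]])

```text
clock: 4.8
tcp_pos: [0.5131, 0.1105, 0.1833]
orientation: [0.005, -0.001, 1.0, 0.002]
wrist_force: [-6.0, 1.5, 7.8]
finger_gap: 0.0392
```

step_arm(series=[[[0,0,-0.5],0,255],[[0,0,-1.0],0,255],[[0,0,-1.0],0,255]])

```text
clock: 5.18
tcp_pos: [0.5119, 0.1104, 0.1745]
orientation: [0.004, -0.001, 1.0, 0.003]
wrist_force: [-6.2, 3.1, 7.4]
finger_gap: 0.0395
```

Run:
```python
from h import *
c=cam('scene'); save(c,'a4',(340,100,470,230),5); st=env.get_state(); print(st['clock'],st['tcp_pos'],st['orientation'],st['finger_gap'],st['wrist_force'])
```

```text
5.225 [0.51191717 0.11038945 0.17450209] [ 4.00918120e-03 -7.64990720e-04  9.99988044e-01  2.69324298e-03] 0.03948119934380728 [-6.20925229  3.44905457  6.6940843 ]
```

View pics/a4.png

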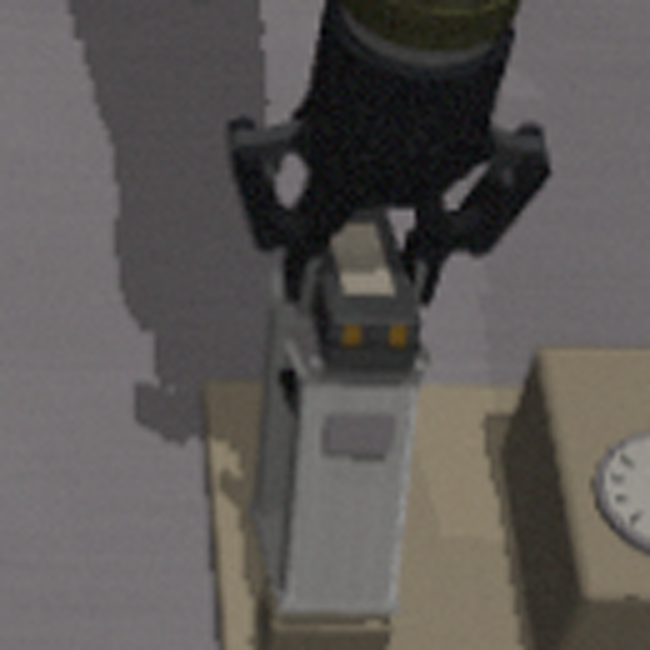

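step_arm(series=[[[0,0,-0.5],0,255],[[0,0,-0.9],0,255],[[0,0,-0.9],0,255]])

```text
clock: 5.6
tcp_pos: [0.5115, 0.1104, 0.1671]
orientation: [0.004, -0.001, 1.0, 0.004]
wrist_force: [-5.5, 3.5, 7.3]
finger_gap: 0.0393
```

step_arm(series=[[[0,0,2],0,255],[[0,0,4],0,255],[[0,-4,6],0,255],[[0,-4,6],0,255]])

```text
clock: 6.1
tcp_pos: [0.5129, 0.0678, 0.2291]
orientation: [0.006, 0.002, 1.0, 0.003]
wrist_force: [1.0, -0.3, -1.8]
finger_gap: 0.0396
```

Run:
```python
from h import *
c=cam('scene'); save(c,'a5',(340,60,440,180),5); st=env.get_state(); print(st['clock'],st['tcp_pos'],st['orientation'],st['finger_gap'],st['wrist_force'])
c=cam('top'); save(c,'a5t',(180,130,300,290),4)
```

```text
6.15 [0.51226513 0.06881539 0.22803451] [0.00533703 0.00123796 0.99997804 0.00372953] 0.03937738909541207 [-0.5186767  -0.77015755 -1.6024929 ]
```

View pics/a5.png

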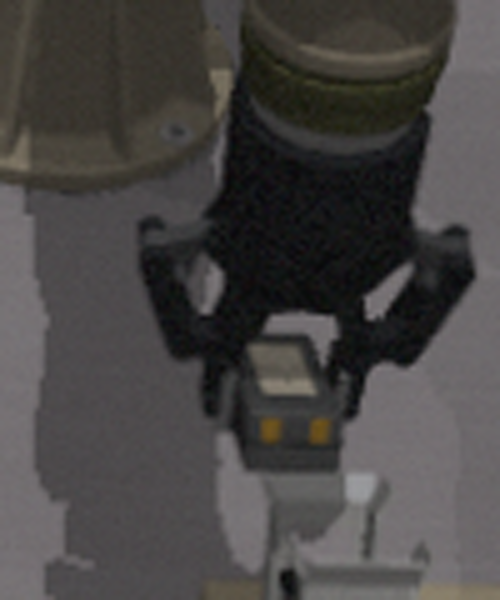

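View pics/a5t.png

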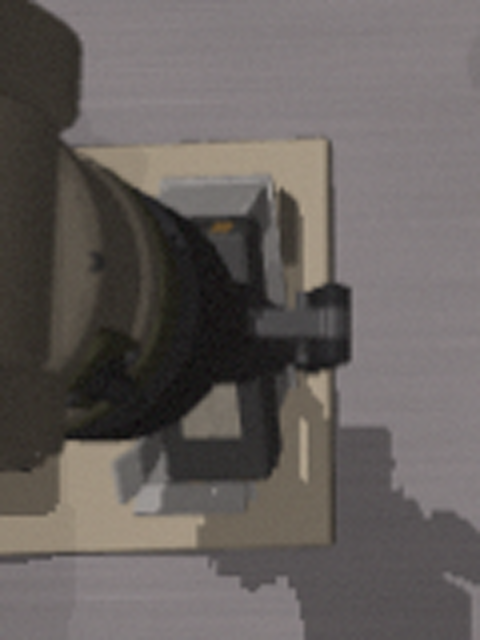

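Run:
```python
from h import *
c=cam('scene')
def ony(u,y):
    o,d=ray(c,[[340+u[0]/5-.4,60+u[1]/5-.4]]); s=(y-o[1])/d[0,1]; return (o+s*d[0])
# plane intersection ill-conditioned if ray is nearly along y-plane: use x-z via tri with pack length instead
o,d=ray(c,[[340+290/5,60+408/5],[340+290/5,60+470/5],[340+280/5,60+339/5]]); 
y=.0688
# rays projected on x-z: param by x; fit tilt th & far-top position (x,z) s.t. far-bottom= ft-28*n, neartop=ft-100*t
from scipy.optimize import least_squares
def res(p):
    x,z,th=p; t=np.array([np.cos(th),np.sin(th)]);n=np.array([-np.sin(th),np.cos(th)])
    P=[np.array([x,z]),np.array([x,z])-.028*n,np.array([x,z])-.1*t]
    return [ (q[0]-o[0])*dd[2]/np.hypot(dd[0],dd[2])-(q[1]-o[2])*dd[0]/np.hypot(dd[0],dd[2]) for q,dd in zip(P,d)]
r=least_squares(res,[.55,.28,.5]);print(r.x,np.degrees(r.x[2]),r.cost)
x,z,th=r.x; t=np.array([np.cos(th),np.sin(th)]);n=np.array([-np.sin(th),np.cos(th)])
print('centre',np.array([x,z])-.05*t-.014*n)
```

```text
[0.51796237 0.24106835 0.49233589] 28.208768601571307 2.4228892035171406e-27
centre [0.48051842 0.20509684]
```

Run:
```python
from h import *
c=cam('scene');t=cam('top')
save(t,'a6t',(215,170,265,260),7); save(c,'a6',(380,120,415,160),12)
print(tri(c,[[340+248/5-.4,60+405/5-.4]],t,[[180+247/4-.4,130+217/4-.4]]))
P,dd=.0088,.02
for th in (27,28.5,30):
    a=np.radians(th); tt=np.array([np.cos(a),0,np.sin(a)]);n=np.array([-np.sin(a),0,np.cos(a)])
    piv=np.array([.5123,.0688,.247]); ctr=piv-.0088*n
    for k in((1,-1,1),(-1,-1,1),(-1,-1,-1),(1,-1,-1)):
        q=ctr+k[0]*.05*tt+k[2]*.014*n+np.array([0,.02*k[1],0]); print(th,k,q.round(4),proj(t,q).round(1),proj(c,q).round(1))
```

```text
(array([0.5557674 , 0.04630852, 0.28348285]), np.float64(0.0007428111247374107))
27 (1, -1, 1) [0.5545 0.0488 0.2743] [[240.9 185.9]] [[389.6 143.3]]
27 (-1, -1, 1) [0.4654 0.0488 0.2289] [[247.8 247.9]] [[384.2 127.7]]
27 (-1, -1, -1) [0.4781 0.0488 0.204 ] [[251.2 240. ]] [[383.2 139.6]]
27 (1, -1, -1) [0.5672 0.0488 0.2494] [[244.9 180.4]] [[388.5 156.2]]
28.5 (1, -1, 1) [0.5538 0.0488 0.2754] [[240.7 186.2]] [[389.7 142.7]]
28.5 (-1, -1, 1) [0.4659 0.0488 0.2277] [[247.9 247.6]] [[384.1 128.2]]
28.5 (-1, -1, -1) [0.4792 0.0488 0.2031] [[251.3 239.3]] [[383.2 140.2]]
28.5 (1, -1, -1) [0.5671 0.0488 0.2508] [[244.7 180.2]] [[388.6 155.7]]
30 (1, -1, 1) [0.553  0.0488 0.2765] [[240.5 186.6]] [[389.7 142. ]]
30 (-1, -1, 1) [0.4664 0.0488 0.2265] [[248.1 247.3]] [[384.1 128.8]]
30 (-1, -1, -1) [0.4804 0.0488 0.2023] [[251.4 238.6]] [[383.2 140.9]]
30 (1, -1, -1) [0.567  0.0488 0.2523] [[244.4 180.2]] [[388.7 155.2]]
```

View pics/a6t.png

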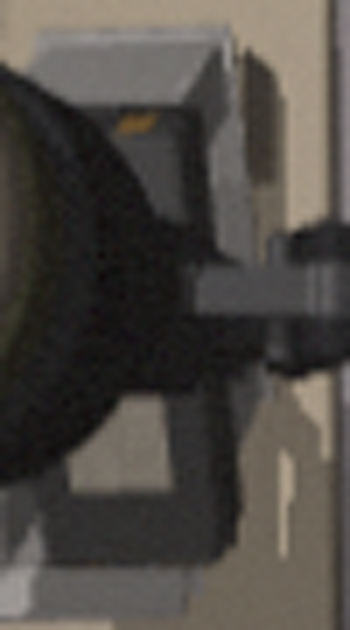

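View pics/a6.png

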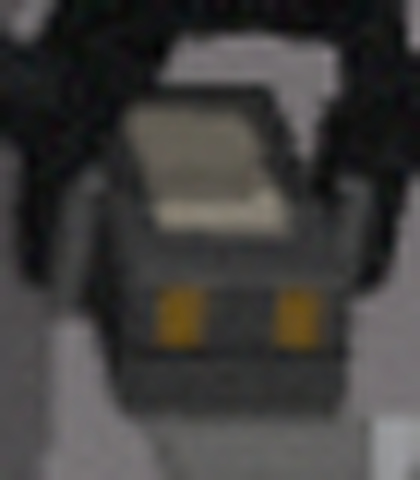

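step_arm(series=[[[-3.8,4.3,-1],0,255],[[-3.8,4.3,-4.4],0,255],[[-3.8,4.3,-4.4],0,255]])

```text
clock: 6.72
tcp_pos: [0.4705, 0.1144, 0.1801]
orientation: [0.001, -0.001, 1.0, 0.004]
wrist_force: [0.0, 0.3, -2.0]
finger_gap: 0.0396
```

step_arm(series=[[[0.8,0,-1.4],0,255],[[1.6,0,-2.7],0,255],[[1.6,0,-2.7],0,255]])

```text
clock: 7.1
tcp_pos: [0.4869, 0.114, 0.1518]
orientation: [-0.0, -0.001, 1.0, 0.004]
wrist_force: [-0.5, -0.2, -1.6]
finger_gap: 0.0395
```

Run:
```python
from h import *
c=cam('scene');t=cam('top')
save(t,'a7t',(195,160,265,270),5); save(c,'a7',(370,90,440,190),6)
st=env.get_state(); print(st['clock'],st['tcp_pos'],st['orientation'],st['finger_gap'],st['wrist_force'])
```

```text
7.2 [0.48670125 0.11408384 0.15289612] [ 5.06425747e-04 -1.13127407e-03  9.99992780e-01  3.59204023e-03] 0.03963334133047769 [ 0.31922361 -0.5939753  -2.35955193]
```

View pics/a7t.png

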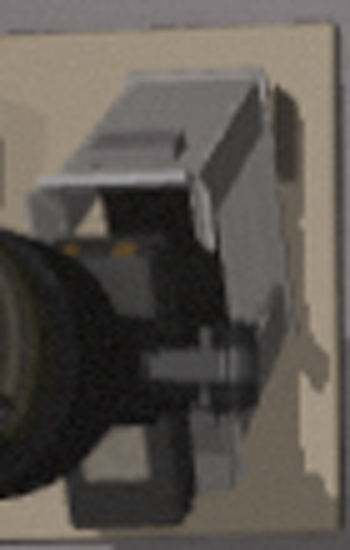

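View pics/a7.png

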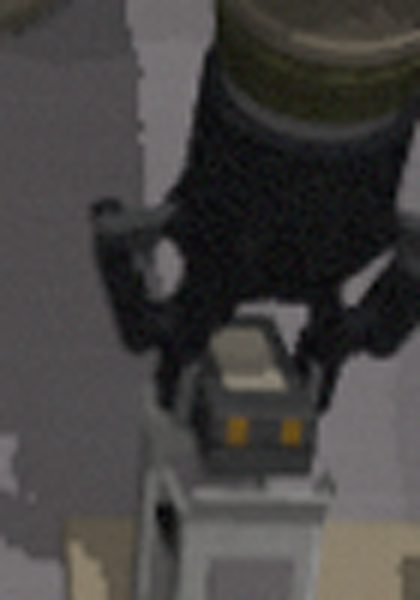

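step_arm(series=[[[0.4,-0.2,0.2],0,255],[[0.4,-0.2,0.2],0,255],[[1.0,-0.2,-0.8],0,255],[[1.5,-0.2,-1.7],0,255],[[1.5,-0.2,-1.7],0,255]])

```text
clock: 7.82
tcp_pos: [0.5032, 0.1121, 0.1357]
orientation: [0.001, -0.001, 1.0, 0.004]
wrist_force: [1.8, -0.2, -0.3]
finger_gap: 0.0393
```

Run:
```python
from h import *
c=cam('scene');t=cam('top')
save(t,'a8t',(195,160,265,270),5); save(c,'a8',(370,90,440,190),6)
st=env.get_state(); print(st['clock'],st['tcp_pos'],st['orientation'],st['finger_gap'],st['wrist_force'])
```

```text
7.925 [0.50300665 0.11206553 0.13579036] [ 0.00150374 -0.00111262  0.99999186  0.00357538] 0.03964322951884472 [ 3.9087063   0.48331974 -2.07523246]
```

View pics/a8t.png

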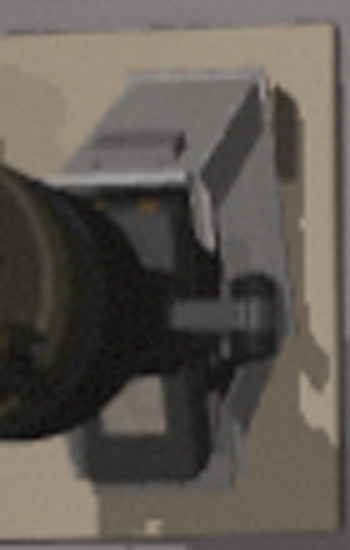

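View pics/a8.png

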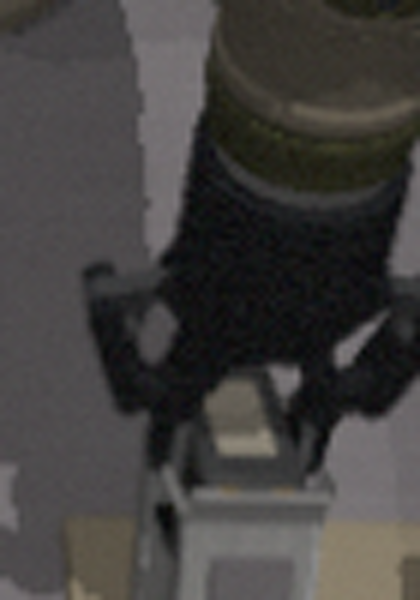

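step_arm(series=[[[0.3,0,-0.4],0,255],[[0.5,0,-0.8],0,255],[[0.5,0,-0.8],0,255]])

```text
clock: 8.3
tcp_pos: [0.5087, 0.1121, 0.1282]
orientation: [0.002, -0.001, 1.0, 0.004]
wrist_force: [1.1, 0.5, 3.6]
finger_gap: 0.0394
```

step_arm(series=[[[0,0,0],0,0],[[0,0,0],0,0],[[0,0,0],0,0],[[0,0,4],0,0],[[0,0,9],0,0]])

```text
clock: 8.93
tcp_pos: [0.5075, 0.112, 0.2179]
orientation: [0.0, -0.001, 1.0, 0.004]
wrist_force: [1.3, 0.0, 0.2]
finger_gap: 0.0854
```

step_arm(series=[[[-10,0,4],0,255],[[-10,0,4],0,255]])

```text
clock: 9.18
tcp_pos: [0.4061, 0.112, 0.2588]
orientation: [0.0, -0.001, 1.0, 0.004]
wrist_force: [-0.3, -0.8, 0.2]
finger_gap: 0.0512
```

Run:
```python
from h import *
c=cam('scene');t=cam('top')
save(t,'a9t',(195,160,265,270),5); save(c,'a9',(370,130,440,230),6)
st=env.get_state(); print(st['clock'],st['tcp_pos'],st['orientation'],st['finger_gap'],st['wrist_force'])
```

```text
9.275 [0.40442784 0.11228722 0.25992752] [ 9.56533203e-04 -1.56186310e-03  9.99991569e-01  3.67533358e-03] 0.03622058175119923 [ 0.90016166 -0.97467776 -0.20858591]
```

View pics/a9t.png

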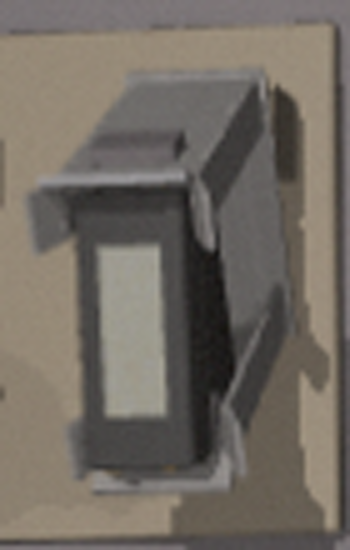

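View pics/a9.png

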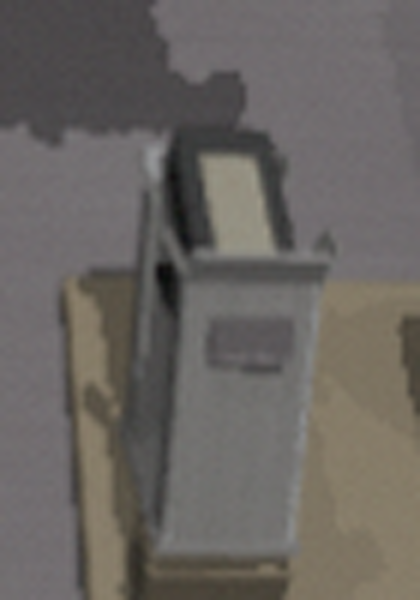

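step_arm(series=[[[8.2,0,-3],0,255],[[8.2,0,-8.8],0,255],[[8.2,0,-8.8],0,255],[[8.2,0,-8.8],0,255]], newtons=60)

```text
clock: 9.78
tcp_pos: [0.486, 0.1123, 0.1718]
orientation: [0.0, -0.002, 1.0, 0.004]
wrist_force: [-0.3, 0.4, 0.9]
finger_gap: -0.0002
```

step_arm(series=[[[0.5,0,-0.8],0,255],[[1.0,0,-1.7],0,255],[[1.0,0,-1.7],0,255]])

```text
clock: 10.15
tcp_pos: [0.4961, 0.1123, 0.1546]
orientation: [-0.0, -0.002, 1.0, 0.004]
wrist_force: [0.3, 0.2, 0.2]
finger_gap: -0.0
```

step_arm(series=[[[0.25,0,-0.43],0,255],[[0.5,0,-0.87],0,255],[[0.5,0,-0.87],0,255]])

```text
clock: 10.52
tcp_pos: [0.5017, 0.1124, 0.1469]
orientation: [0.001, -0.002, 1.0, 0.004]
wrist_force: [-1.9, 0.1, 5.0]
finger_gap: -0.0002
```

step_arm(series=[[[0.25,0,-0.43],0,255],[[0.5,0,-0.87],0,255],[[0.5,0,-0.87],0,255]])

```text
clock: 10.9
tcp_pos: [0.507, 0.1124, 0.1388]
orientation: [0.001, -0.002, 1.0, 0.004]
wrist_force: [-1.1, -0.5, 2.9]
finger_gap: 0.0
```

step_arm(series=[[[0.25,0,-0.43],0,255],[[0.5,0,-0.87],0,255],[[0.5,0,-0.87],0,255]])

```text
clock: 11.28
tcp_pos: [0.512, 0.1125, 0.1307]
orientation: [0.001, -0.002, 1.0, 0.004]
wrist_force: [-3.0, -0.0, 7.9]
finger_gap: -0.0
```

Run:
```python
from h import *
c=cam('scene');t=cam('top')
save(t,'b1t',(195,160,265,270),5); save(c,'b1',(370,130,440,230),6)
st=env.get_state(); print(st['clock'],st['tcp_pos'],st['orientation'],st['finger_gap'],st['wrist_force'])
```

```text
11.375 [0.51193331 0.11252451 0.13075427] [ 0.00151569 -0.00165357  0.9999899   0.00389525] 0.0002652375605670525 [-3.14592432  0.38670824  7.57604977]
```

View pics/b1t.png

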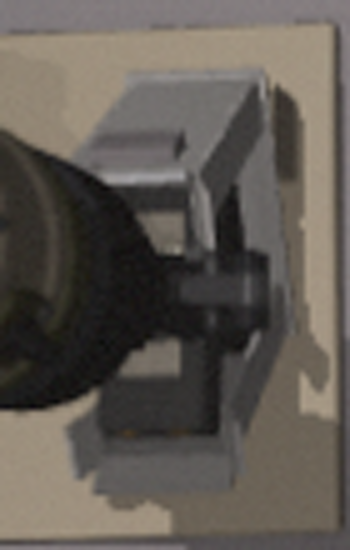

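View pics/b1.png

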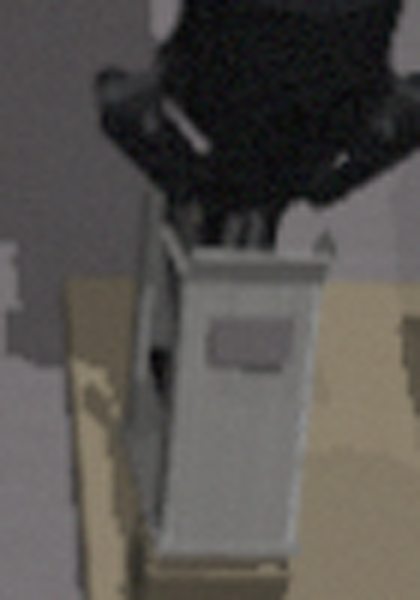

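step_arm(series=[[[0.25,0,-0.43],0,255],[[0.5,0,-0.87],0,255],[[0.5,0,-0.87],0,255]])

```text
clock: 11.75
tcp_pos: [0.5175, 0.1126, 0.1228]
orientation: [0.002, -0.002, 1.0, 0.004]
wrist_force: [-1.6, -0.3, 7.4]
finger_gap: 0.0002
```

step_arm(series=[[[0.2,0,-0.3],0,255],[[0.3,0,-0.5],0,255],[[0.3,0,-0.5],0,255]])

```text
clock: 12.12
tcp_pos: [0.5192, 0.1115, 0.1196]
orientation: [0.002, -0.001, 1.0, 0.003]
wrist_force: [-10.4, -4.9, 19.0]
finger_gap: 0.0001
```

Run:
```python
from h import *
c=cam('scene');t=cam('top')
save(t,'b2t',(195,160,265,270),5); save(c,'b2',(370,130,440,230),6)
st=env.get_state(); print(st['clock'],st['tcp_pos'],st['orientation'],st['finger_gap'],st['wrist_force'])
```

```text
12.225 [0.51918038 0.1115408  0.11966598] [ 0.00169281 -0.00130371  0.99999349  0.00290854] -9.049204684201396e-06 [-11.99482433  -5.52906201  18.41512936]
```

View pics/b2t.png

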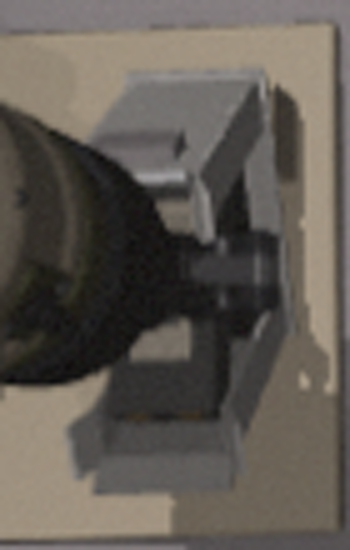

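View pics/b2.png

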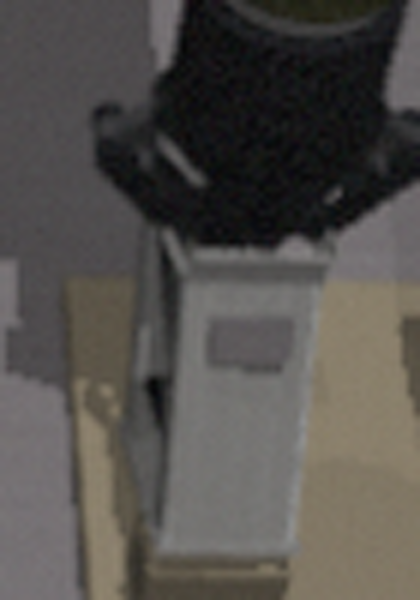

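```bash
cat >> h.py <<'E'
O=np.array([.5235,.1116,.1175]); XM=np.array([np.cos(np.pi/6),0,.5]); ZM=np.array([-.5,0,np.cos(np.pi/6)]);YM=np.array([0,1.,0])
def zm_at_xm(c,uv,xm):
    o,d=ray(c,[uv]); d=d[0]; s=(xm-(o-O)@XM)/(d@XM); p=o+s*d-O; return p@ZM,p@YM
E
python3 - <<'E'
from h import *
t=cam('top'); save(t,'b3t',(205,190,250,260),8)
g=t['frame'].mean(2)
for u in (224,226,228,230): print(u,g[194:256,u].astype(int))
E
```

```text
224 [134 158 119  60  35  24  26  21  26  30  21  22  17  23  21  25  26  26
  23  27  21  20  19  23  23  23  23  26  23  27  20  33  79 107 109 112
 109  94  65  46  50  49  48  46  49  48  47  49  44  45  58  69  75  74
  75  72  76  86  91  94  93  93]
226 [133 157 122  67  48  49  71  80  45  25  24  25  21  28  23  22  22  24
  25  22  21  28  22  20  19  18  23  21  22  22  26  57  95 109 109 110
 111  95  67  50  48  48  49  48  46  46  49  49  44  36  56  71  75  72
  72  74  81  88  90  93  93  94]
228 [138 150 102  56  49  59  90 109 108 101  97  78  30  23  26  27  23  24
  22  24  26  23  27  22  23  24  27  20  27  37  54  89 109 108 110 108
 109  95  63  48  47  50  49  48  48  49  49  47  40  36  53  67  74  72
  73  72  77  90  92  96  92  93]
230 [145 148 100  61  49  61  91 108 106  96  97  90  64  31  26  19  27  23
  22  20  27  19  27  25  22  27  22  23  30  50  69  95 109 108 109 110
 110  93  59  50  46  44  50  48  50  48  49  51  45  36  61  73  75  74
  73  74  79  89  92  92  93  94]
```

View pics/b3t.png

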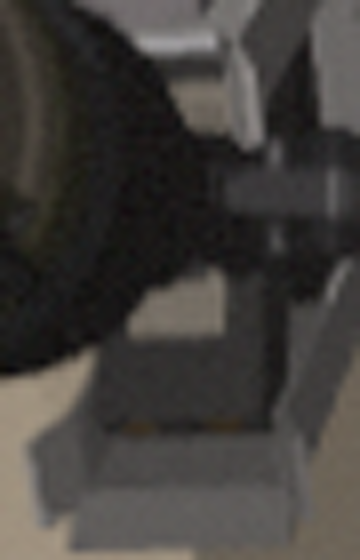

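Run:
```python
from h import *
t=cam('top')
from scipy.optimize import least_squares
o,d=ray(t,[[228,199.5],[228,231.8]])
# label ends separated 60mm on tilted line; for assumed offset x0 and tilt
for x0 in(-.003,0,.003):
    print(x0,zm_at_xm(t,[228,199.5],.0295+x0),zm_at_xm(t,[228,231.8],-.0295+x0))
for z in (0,-.003): print(proj(t,[O+z*ZM+x*XM+s*.02*YM for x in(-.05,-.0295,.0295) for s in (-1,1)]).round(1))
st=env.get_state();print(st['clock'],st['wrist_force'],st['tau'].round(1))
```

```text
-0.003 (np.float64(-0.023169548512055178), np.float64(0.0014149869931344428)) (np.float64(-0.005053096992462651), np.float64(0.004718516770428921))
0 (np.float64(-0.015748529684505866), np.float64(-0.0007906916093726457)) (np.float64(0.0008400374471980375), np.float64(0.0028860461912354196))
0.003 (np.float64(-0.008327510856956708), np.float64(-0.0029963702118797064)) (np.float64(0.006733171886858754), np.float64(0.001053575612041946))
[[241.4 240.9]
 [220.7 241.4]
 [240.1 231.3]
 [219.2 231.8]
 [236.3 202.5]
 [214.7 203.1]]
[[241.7 240.1]
 [221.1 240.6]
 [240.4 230.6]
 [219.6 231.1]
 [236.7 201.9]
 [215.1 202.5]]
12.325 [-11.22640739  -5.45297807  18.97333174] [  1.6 -34.8  26.6  -4.4   0.9   0. ]
```

The near end reads high (label edges at v=199.7 and 231.8), so the high end went under its lip and the low end did not. I'll back off and push nearer the low end.

step_arm(series=[[[-0.5,0,0.9],0,255],[[-1.5,0,2.6],0,255],[[-4.5,0,5],0,255],[[-8,0,8],0,255],[[-12,0,9],0,255]])

```text
clock: 12.95
tcp_pos: [0.3993, 0.1116, 0.2117]
orientation: [0.004, -0.001, 1.0, 0.003]
wrist_force: [0.5, 0.2, 0.4]
finger_gap: -0.0003
```

Run:
```python
from h import *
c=cam('scene');t=cam('top')
save(t,'b4t',(195,160,265,270),5); save(c,'b4',(370,130,440,230),6)
st=env.get_state(); print(st['clock'],st['tcp_pos'],st['orientation'],st['finger_gap'],st['wrist_force'])
```

```text
13.05 [0.39615162 0.11178538 0.2113083 ] [ 0.00203603 -0.00182147  0.99999174  0.00300854] -7.531977848350143e-05 [ 1.13219467  0.00556781 -0.35844438]
```

View pics/b4t.png

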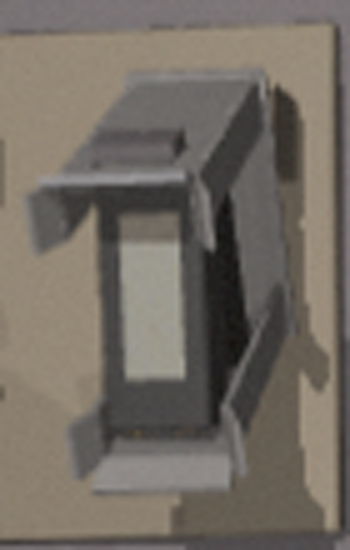

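View pics/b4.png

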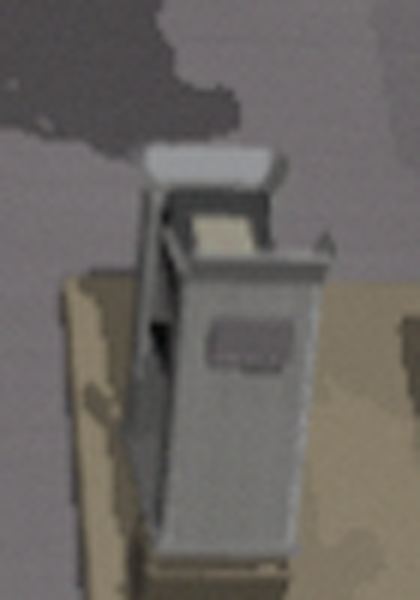

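Run:
```python
from h import *
t=cam('top');c=cam('scene')
for x0 in(-.003,0):
    print(x0,[ (x,np.round(zm_at_xm(t,[226,v],x+x0),4)) for v,x in((202,.0295),(236.2,-.0295),(246,-.05))])
save(t,'b5t',(205,190,250,255),9);save(c,'b5',(385,145,435,200),12)
```

```text
-0.003 [(0.0295, array([-0.0111,  0.0022])), (-0.0295, array([0.0127, 0.0041])), (-0.05, array([0.0132, 0.0068]))]
0 [(0.0295, array([-0.0038, -0.    ])), (-0.0295, array([0.0185, 0.0023])), (-0.05, array([0.0186, 0.0051]))]
```

View pics/b5t.png

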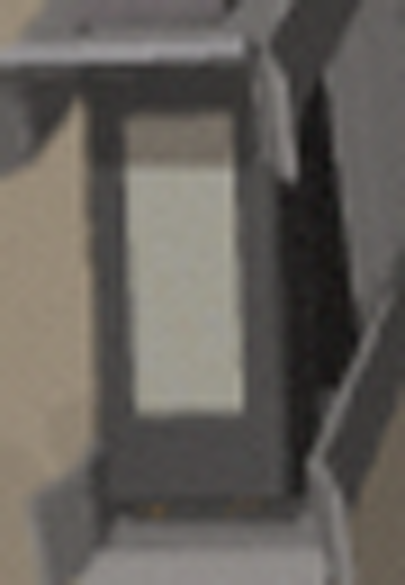

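View pics/b5.png

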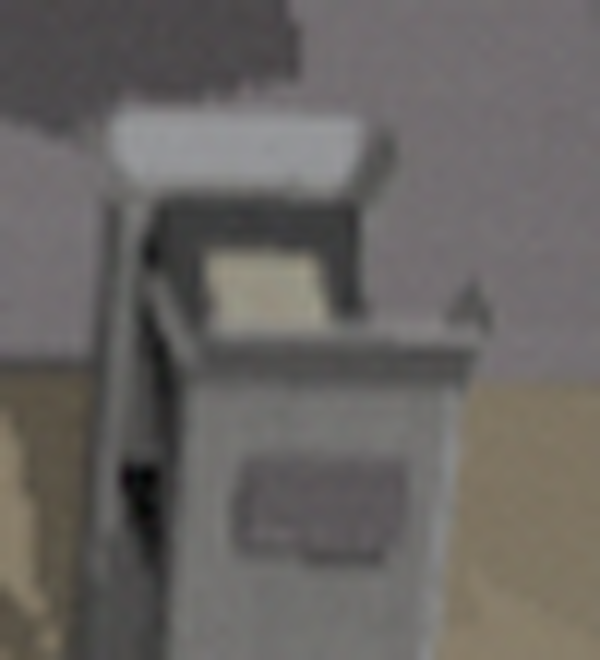

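step_arm(series=[[[6,0,0],0,255],[[8.9,0,-4],0,255],[[8.9,0,-7.5],0,255],[[8.9,0,-7.5],0,255]])

```text
clock: 13.65
tcp_pos: [0.4868, 0.1114, 0.1322]
orientation: [-0.0, -0.001, 1.0, 0.003]
wrist_force: [-0.4, -0.4, -0.2]
finger_gap: 0.0002
```

step_arm(series=[[[0.5,0,-0.87],0,255],[[1.0,0,-1.74],0,255],[[1.0,0,-1.74],0,255]])

```text
clock: 14.02
tcp_pos: [0.4976, 0.1114, 0.115]
orientation: [0.0, -0.001, 1.0, 0.003]
wrist_force: [-0.2, 0.4, 0.1]
finger_gap: 0.0
```

step_arm(series=[[[0.25,0,-0.43],0,255],[[0.5,0,-0.87],0,255],[[0.5,0,-0.87],0,255]])

```text
clock: 14.4
tcp_pos: [0.5027, 0.1114, 0.1063]
orientation: [0.0, -0.001, 1.0, 0.003]
wrist_force: [-2.5, 0.3, 3.7]
finger_gap: -0.0001
```

step_arm(series=[[[0.15,0,-0.26],0,255],[[0.3,0,-0.52],0,255],[[0.3,0,-0.52],0,255]])

```text
clock: 14.78
tcp_pos: [0.5059, 0.1115, 0.1011]
orientation: [0.0, -0.001, 1.0, 0.003]
wrist_force: [-2.7, 0.2, 3.4]
finger_gap: -0.0006
```

Run:
```python
from h import *
c=cam('scene');t=cam('top')
save(t,'b6t',(205,190,250,255),9); save(c,'b6',(385,145,435,200),12)
st=env.get_state(); print(st['clock'],st['tcp_pos'],st['orientation'],st['finger_gap'],st['wrist_force'])
```

```text
14.875 [0.50581867 0.11147438 0.10121893] [ 2.82045625e-04 -1.34152091e-03  9.99994927e-01  2.87522068e-03] -0.00017256492573928763 [-2.53262343 -0.32527405  3.17394414]
```

View pics/b6t.png

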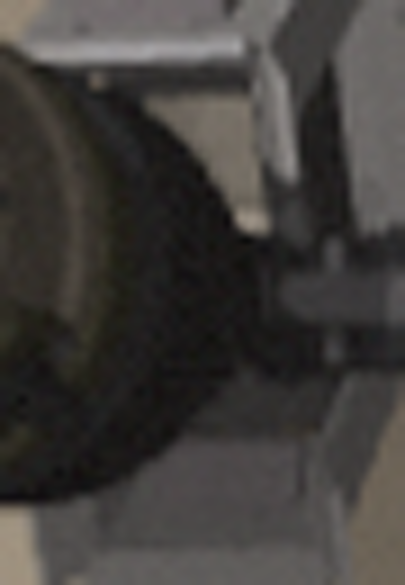

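View pics/b6.png

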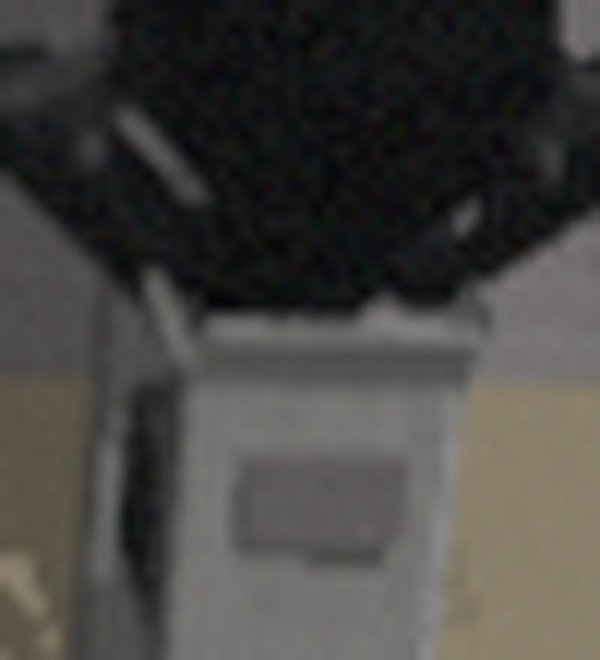

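step_arm(series=[[[-0.5,0,0.9],0,255],[[-1.5,0,2.6],0,255],[[-4.5,0,6],0,255],[[-8,0,9],0,255],[[-11,0,10],0,255]])

```text
clock: 15.5
tcp_pos: [0.3955, 0.1115, 0.204]
orientation: [0.002, -0.001, 1.0, 0.003]
wrist_force: [0.4, 0.0, 0.7]
finger_gap: -0.0001
```

Run:
```python
from h import *
c=cam('scene');t=cam('top')
save(t,'b7t',(205,190,250,255),9); save(c,'b7',(385,145,435,200),12)
st=env.get_state(); print(st['clock'],st['tcp_pos'],st['orientation'],st['finger_gap'],st['wrist_force'])
```

```text
15.6 [0.39355299 0.11159354 0.20355021] [ 0.00142196 -0.00164619  0.99999329  0.00294722] -0.0002101256069029012 [ 1.54003094  0.19696012 -1.19587282]
```

View pics/b7t.png

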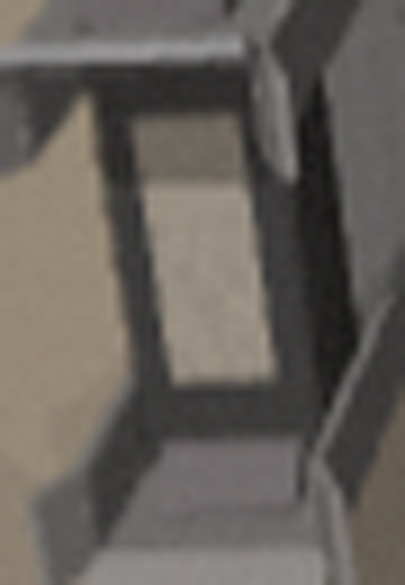

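View pics/b7.png

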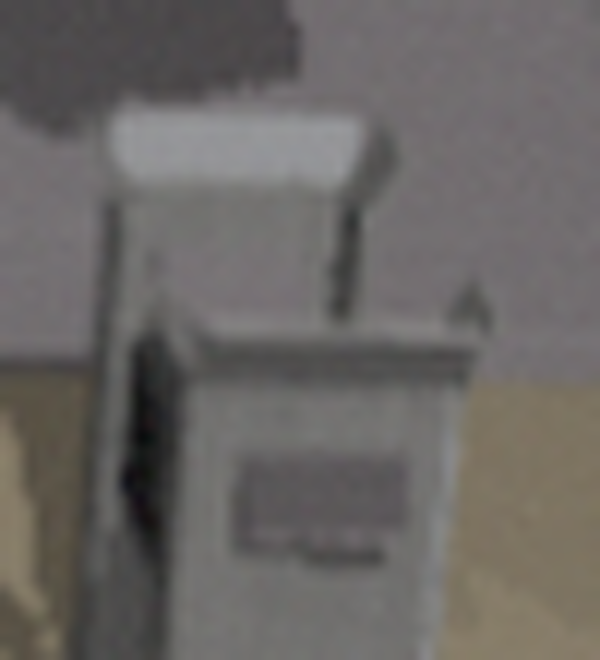

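```bash
cat >> h.py <<'E'
def label_edges(t,u0s,vlo,vhi):
    g=t['frame'].astype(float).mean(2); out=[]
    return g
E
python3 - <<'E'
from h import *
t=cam('top'); g=sum(cam('top')['frame'].astype(float).mean(2) for _ in range(3))/3
for u in range(222,235,2): print(u,g[194:208,u].astype(int),g[226:240,u].astype(int))
L=lambda z,x:proj(t,[O+z*ZM+xx*XM+s*.011*YM+x*XM for xx in(-.03,.03) for s in (-1,1)]).round(1).tolist()
print(L(0,0),L(0,-.003),L(-.004,-.003))
E
```

```text
222 [128 149 116  57  47  47  47  44  60  90 103 103 103 103] [58 60 61 59 59 60 60 60 60 60 60 59 59 63]
224 [126 148 114  62  44  46  44  47  61  90 102 104 103 100] [142 143 137 135 133 129  99  60  60  59  59  61  70  97]
226 [124 148 114  62  46  47  46  43  65  94 104 106 106 104] [142 141 141 140 139 128  94  59  59  60  60  61  69  97]
228 [132 142  96  53  47  47  47  45  66  94 104 103 102 102] [139 140 140 144 146 132  93  59  62  62  59  59  67  97]
230 [134 140  96  60  48  46  46  47  70  96 104 102 101 102] [141 140 138 138 139 129  94  62  59  60  58  60  74 100]
232 [93 85 79 64 55 46 47 47 47 48 49 48 51 56] [141 139 139 140 142 132  95  60  61  59  59  60  76 101]
234 [103  99 106 102  95  95  93  93  93  93  93  91  91  79] [130 139 140 139 140 122  82  60  59  60  60  61  77 101]
[[235.4, 231.7], [223.9, 231.9], [231.4, 202.4], [219.5, 202.7]] [[235.6, 233.1], [224.1, 233.3], [231.6, 203.9], [219.7, 204.2]] [[236.1, 232.1], [224.6, 232.4], [232.1, 203.0], [220.3, 203.4]]
```

step_arm(series=[[[1,-6,1],0,0],[[6.5,-45.9,-6],0.405,0],[[6.5,-45.9,-9],0.405,0],[[6.5,-45.9,-9],0.405,0],[[6.5,-45.9,-9],0.405,0]], newtons=30)

```text
clock: 16.42
tcp_pos: [0.4381, -0.1719, 0.157]
orientation: [0.0, -0.203, 0.979, 0.003]
wrist_force: [0.7, 0.6, 0.9]
finger_gap: 0.0855
```

step_arm(series=[[[2.1,-17.6,-7.7],0,0],[[2.1,-17.6,-7.7],0,0],[[2.1,-17.6,-9],0,0],[[2.1,-17.6,-10.5],0,0],[[2.1,-17.6,-10.5],0,0]])

```text
clock: 17.05
tcp_pos: [0.4576, -0.348, 0.0488]
orientation: [-0.001, -0.202, 0.979, 0.006]
wrist_force: [-0.2, 0.7, 0.5]
finger_gap: 0.0853
```

Run:
```python
from h import *
c=cam('scene'); save(c,'c1',(170,120,290,220),6)
st=env.get_state(); print(st['clock'],st['tcp_pos'],st['orientation'],st['finger_gap'],st['wrist_force'])
print(proj(c,[.459,-.3475,.028]))
```

```text
17.1 [ 0.45830309 -0.34751533  0.05039802] [-6.63758048e-04 -2.02204636e-01  9.79331626e-01  4.73400200e-03] 0.08520326504462501 [-0.11853708  1.75126855  0.6128496 ]
[[221.69412244 178.02620588]]
```

View pics/c1.png

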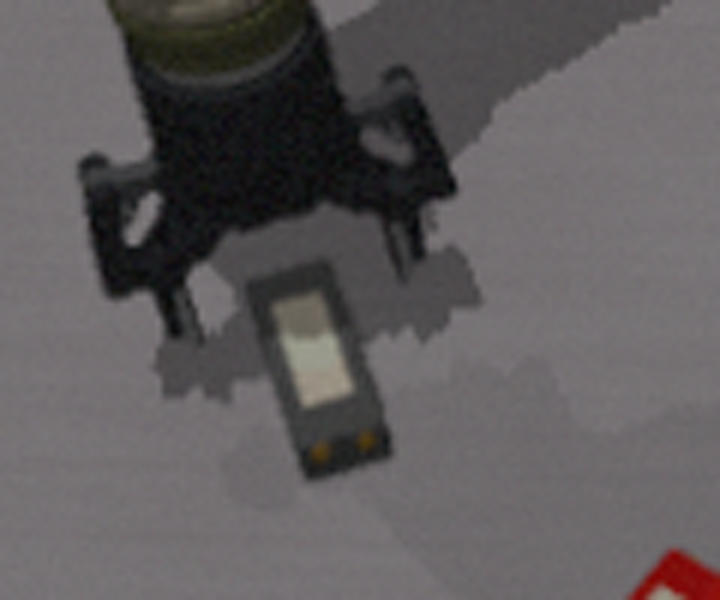

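Fingers at (180,320) and (405,265) straddle pack B at (315,365) evenly. I'm going down to grip.

step_arm(series=[[[0.05,0,-4.7],0,0],[[0.05,0,-4.7],0,0],[[0.05,0,-4.7],0,255],[[0.05,0,-4.7],0,255],[[0.05,0,-4.7],0,255]])

```text
clock: 17.73
tcp_pos: [0.4599, -0.3483, 0.0054]
orientation: [0.0, -0.202, 0.979, 0.003]
wrist_force: [0.2, 1.8, 5.9]
finger_gap: 0.039
```

step_arm(series=[[[0,0,0],0,255],[[0,0,0],0,255],[[0,0,6],0,255],[[0,0,12],0,255],[[0,0,20],0,255]])

```text
clock: 18.35
tcp_pos: [0.4593, -0.3479, 0.1891]
orientation: [-0.0, -0.202, 0.979, 0.004]
wrist_force: [0.6, -0.6, -1.4]
finger_gap: 0.0394
```

step_arm(series=[[[5.4,45.9,4],-0.405,255],[[5.4,45.9,4],-0.405,255],[[5.4,45.9,4],-0.405,255],[[5.4,45.9,4],-0.405,255],[[5.4,45.9,4],-0.405,255]])

```text
clock: 18.98
tcp_pos: [0.4953, -0.0405, 0.2153]
orientation: [0.001, -0.001, 1.0, 0.004]
wrist_force: [1.0, 0.1, -1.3]
finger_gap: 0.0393
```

step_arm(series=[[[1.8,15.2,1],0,255],[[1.8,15.2,1],0,255],[[1.8,15.2,0],0,255],[[1.8,15.2,-2],0,255],[[1.8,15.2,-2],0,255]])

```text
clock: 19.6
tcp_pos: [0.5116, 0.1119, 0.1935]
orientation: [-0.002, -0.001, 1.0, 0.004]
wrist_force: [-0.7, -0.5, -1.6]
finger_gap: 0.0394
```

step_arm(series=[[[0,0,-0.5],0,255],[[0,0,-1.0],0,255],[[0,0,-1.5],0,255],[[0,0,-1.5],0,255]])

```text
clock: 20.1
tcp_pos: [0.5098, 0.1114, 0.1795]
orientation: [-0.003, -0.001, 1.0, 0.004]
wrist_force: [-8.3, -0.2, 6.3]
finger_gap: 0.0396
```

step_arm(series=[[[0,0,-0.5],0,255],[[0,0,-1.0],0,255],[[0,0,-1.5],0,255],[[0,0,-1.5],0,255]])

```text
clock: 20.6
tcp_pos: [0.5091, 0.1114, 0.1657]
orientation: [-0.003, -0.001, 1.0, 0.005]
wrist_force: [-5.4, 2.2, 4.7]
finger_gap: 0.0391
```

step_arm(series=[[[-1,0,2],0,255],[[-4,0,3],0,255],[[-4,0,2.5],0,255],[[-4,0,2.5],0,255]])

```text
clock: 21.1
tcp_pos: [0.4695, 0.111, 0.1906]
orientation: [-0.002, -0.0, 1.0, 0.005]
wrist_force: [-0.4, 0.4, -1.0]
finger_gap: 0.0394
```

Run:
```python
from h import *
c=cam('scene');t=cam('top')
save(t,'c2t',(195,160,265,270),5); save(c,'c2',(370,90,440,190),6)
st=env.get_state(); print(st['clock'],st['tcp_pos'],st['orientation'],st['finger_gap'],st['wrist_force'])
```

```text
21.2 [0.46963629 0.11106438 0.19046744] [-2.78918721e-03 -2.18466554e-04  9.99985529e-01  4.59510097e-03] 0.03922401964874705 [ 0.1155403  -0.67873438 -1.85669327]
```

View pics/c2t.png

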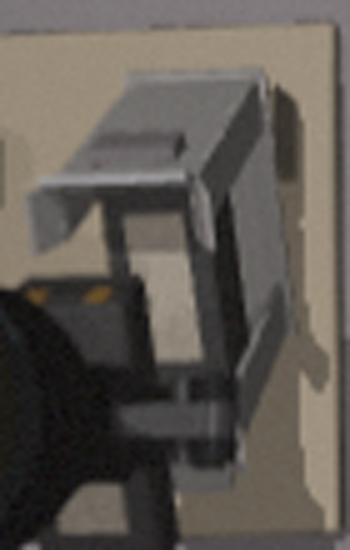

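View pics/c2.png

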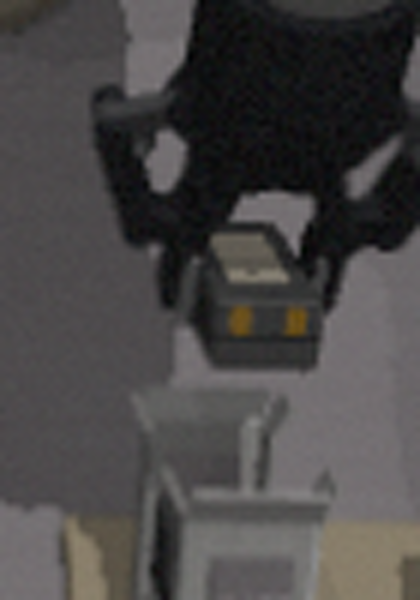

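step_arm(series=[[[0.4,0.1,0],0,255],[[1.5,0.1,-2],0,255],[[2.7,0.1,-4.0],0,255],[[2.7,0.1,-4.0],0,255]])

```text
clock: 21.7
tcp_pos: [0.4965, 0.1119, 0.1487]
orientation: [-0.004, -0.0, 1.0, 0.004]
wrist_force: [-0.3, 0.2, -1.8]
finger_gap: 0.0393
```

step_arm(series=[[[0.4,0,-0.7],0,255],[[0.8,0,-1.4],0,255],[[1.2,0,-2.1],0,255],[[1.2,0,-2.1],0,255]])

```text
clock: 22.2
tcp_pos: [0.5084, 0.1119, 0.1274]
orientation: [-0.005, -0.0, 1.0, 0.005]
wrist_force: [-0.0, -0.4, -1.6]
finger_gap: 0.0397
```

Run:
```python
from h import *
c=cam('scene');t=cam('top')
save(t,'c3t',(195,160,265,270),5); save(c,'c3',(370,90,440,190),6)
st=env.get_state(); print(st['clock'],st['tcp_pos'],st['orientation'],st['finger_gap'],st['wrist_force'])
```

```text
22.3 [0.50839883 0.11193212 0.12765329] [-4.43975134e-03 -9.16908777e-05  9.99980096e-01  4.48203327e-03] 0.039162469412251856 [-0.49772227 -0.13488582 -2.07825745]
```

View pics/c3t.png

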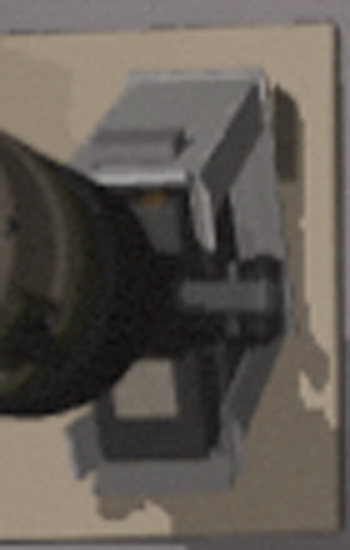

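View pics/c3.png

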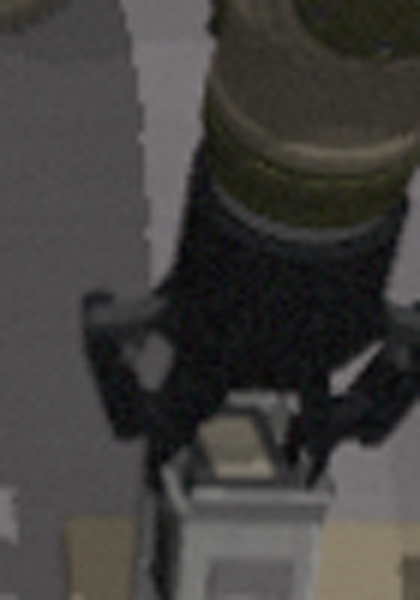

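step_arm(series=[[[0.25,0,-0.43],0,255],[[0.25,0,-0.43],0,255]])

```text
clock: 22.55
tcp_pos: [0.5102, 0.112, 0.1234]
orientation: [-0.005, -0.0, 1.0, 0.005]
wrist_force: [-3.8, 0.3, 1.8]
finger_gap: 0.0394
```

step_arm(series=[[[0.2,0,-0.35],0,255],[[0.2,0,-0.35],0,255]])

```text
clock: 22.8
tcp_pos: [0.5119, 0.112, 0.1199]
orientation: [-0.005, -0.0, 1.0, 0.004]
wrist_force: [-2.6, 0.6, 1.4]
finger_gap: 0.0392
```

step_arm(series=[[[0,0,0],0,0],[[0,0,0],0,0],[[0,0,0],0,0],[[0,0,4],0,0],[[0,0,10],0,0]])

```text
clock: 23.42
tcp_pos: [0.5107, 0.1119, 0.2193]
orientation: [-0.007, -0.0, 1.0, 0.004]
wrist_force: [1.2, 0.3, -0.3]
finger_gap: 0.0849
```

step_arm(series=[[[-11,0,1],0,255],[[-11,0,1],0,255]], newtons=60)

```text
clock: 23.68
tcp_pos: [0.4002, 0.1119, 0.2304]
orientation: [-0.006, -0.0, 1.0, 0.004]
wrist_force: [0.0, -0.0, 0.3]
finger_gap: 0.0515
```

Run:
```python
from h import *
c=cam('scene');t=cam('top')
save(t,'c4t',(205,180,250,260),7); save(c,'c4',(385,140,435,200),10)
st=env.get_state(); print(st['clock'],st['tcp_pos'],st['orientation'],st['finger_gap'],st['wrist_force'])
```

```text
23.775 [0.39632126 0.11201073 0.22988745] [-8.02377687e-03 -5.59519528e-04  9.99958101e-01  4.37057816e-03] 0.036191399880354094 [ 0.4625406   0.19674649 -0.07577653]
```

View pics/c4t.png

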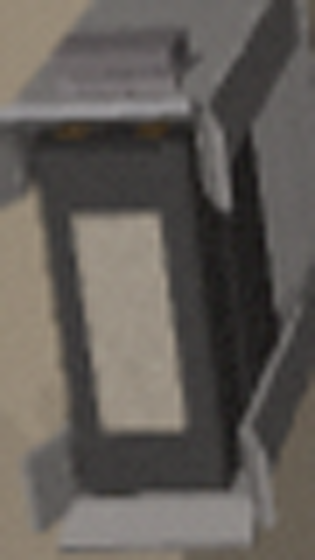

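View pics/c4.png

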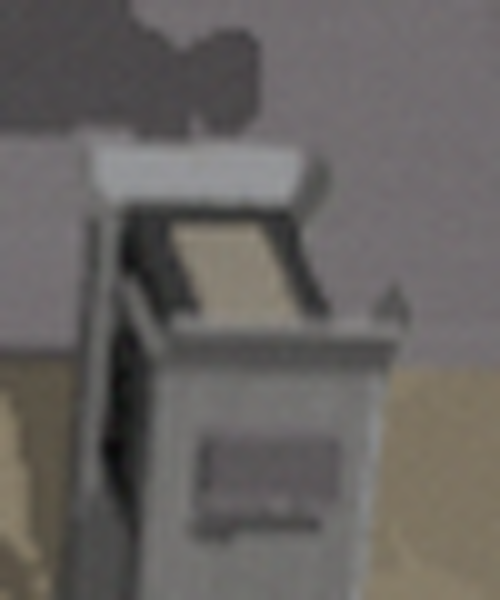

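Run:
```python
from h import *
t=cam('top')
for z in (.02,.03,.04):
  for x in (-.003,0): print(z,x,proj(t,[O+z*ZM+(xx+x)*XM for xx in(-.03,.03)]).round(1).tolist())
```

```text
0.02 -0.003 [[227.3, 238.2], [222.9, 208.5]]
0.02 0 [[227.1, 236.8], [222.7, 206.9]]
0.03 -0.003 [[226.0, 240.9], [221.4, 210.8]]
0.03 0 [[225.7, 239.4], [221.2, 209.2]]
0.04 -0.003 [[224.6, 243.6], [220.0, 213.1]]
0.04 0 [[224.4, 242.1], [219.7, 211.5]]
```

step_arm(series=[[[6,0,0],0,255],[[9,0,-4],0,255],[[9,0,-7.6],0,255],[[9,0,-7.6],0,255]])

```text
clock: 24.32
tcp_pos: [0.488, 0.1117, 0.1509]
orientation: [-0.01, -0.0, 1.0, 0.004]
wrist_force: [-0.4, 0.7, 0.4]
finger_gap: -0.0003
```

step_arm(series=[[[0.5,0,-0.87],0,255],[[1.0,0,-1.74],0,255],[[1.5,0,-2.6],0,255],[[1.5,0,-2.6],0,255]])

```text
clock: 24.82
tcp_pos: [0.5044, 0.1118, 0.1257]
orientation: [-0.008, -0.0, 1.0, 0.004]
wrist_force: [-0.5, 0.4, 0.3]
finger_gap: 0.0
```

step_arm(series=[[[0.25,0,-0.43],0,255],[[0.5,0,-0.87],0,255],[[0.5,0,-0.87],0,255]])

```text
clock: 25.2
tcp_pos: [0.5095, 0.1118, 0.117]
orientation: [-0.008, -0.0, 1.0, 0.004]
wrist_force: [-2.4, -0.1, 3.2]
finger_gap: 0.0003
```

Run:
```python
from h import *
c=cam('scene');t=cam('top')
save(t,'c5t',(205,180,250,260),7); save(c,'c5',(385,140,435,200),10)
st=env.get_state(); print(st['clock'],st['tcp_pos'],st['finger_gap'],st['wrist_force']); p=st['tcp_pos']-O; print(p@XM,p@ZM)
```

```text
25.3 [0.50944401 0.11182958 0.11699853] -0.0001281125517782012 [-2.74719794 -0.28115445  3.11790694]
-0.012423582907698242 0.006593706571851098
```

View pics/c5t.png

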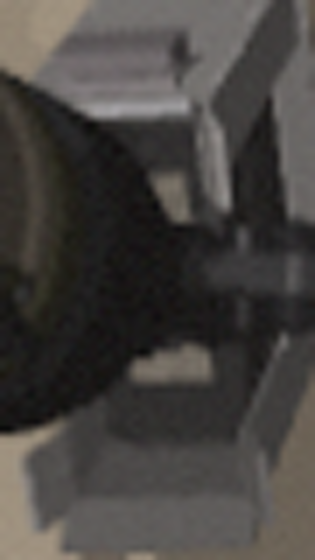

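step_arm(series=[[[0.2,0,-0.35],0,255],[[0.4,0,-0.7],0,255],[[0.4,0,-0.7],0,255]])

```text
clock: 25.68
tcp_pos: [0.5136, 0.1118, 0.1097]
orientation: [-0.008, -0.0, 1.0, 0.004]
wrist_force: [-1.8, -0.1, 2.3]
finger_gap: -0.0001
```

Run:
```python
from h import *
c=cam('scene');t=cam('top')
save(t,'c6t',(205,180,250,260),7); save(c,'c6',(385,140,435,200),10)
st=env.get_state(); print(st['clock'],st['tcp_pos'],st['finger_gap'],st['wrist_force']); p=st['tcp_pos']-O; print(p@XM,p@ZM)
```

```text
25.775 [0.51359431 0.11181377 0.10981451] 0.00010187754178886118 [-1.77042177 -0.10284022  2.10818023]
-0.012421320909147974 -0.0017029852513022205
```

View pics/c6t.png

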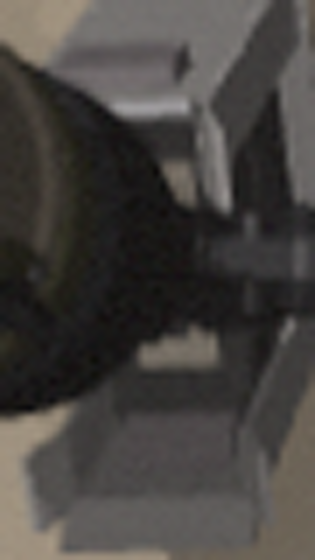

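View pics/c6.png

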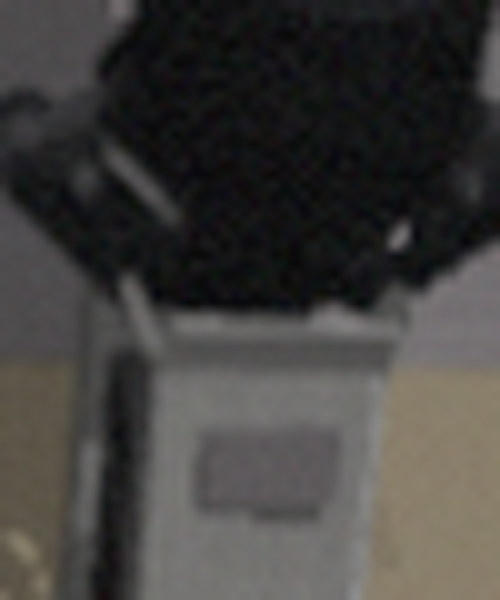

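step_arm(series=[[[0.15,0,-0.26],0,255],[[0.25,0,-0.43],0,255],[[0.25,0,-0.43],0,255]])

```text
clock: 26.15
tcp_pos: [0.5161, 0.1118, 0.1054]
orientation: [-0.008, -0.0, 1.0, 0.004]
wrist_force: [-3.0, 0.1, 4.1]
finger_gap: 0.0
```

Force is a steady 5 N with no side load. Backing off to look.

step_arm(series=[[[-0.5,0,0.9],0,255],[[-1.5,0,2.6],0,255],[[-4.5,0,6],0,255],[[-8,0,9],0,255],[[-12,0,10],0,255]])

```text
clock: 26.78
tcp_pos: [0.3964, 0.1119, 0.2084]
orientation: [-0.006, -0.0, 1.0, 0.004]
wrist_force: [0.5, -0.2, 0.0]
finger_gap: 0.0001
```

Run:
```python
from h import *
c=cam('scene');t=cam('top')
save(t,'c7t',(205,180,260,260),7); save(c,'c7',(375,140,435,240),6)
st=env.get_state(); print(st['clock'],st['tcp_pos'],st['finger_gap'],st['wrist_force'])
g=t['frame'].astype(float).mean(2)
for u in range(222,233,2): print(u,g[194:208,u].astype(int),g[226:240,u].astype(int))
```

```text
26.875 [0.39312794 0.11203488 0.20782604] -0.0002195997924282066 [ 0.30616512 -0.40462568  0.18797452]
222 [128 148 117  57  43  45  45  42  44  44  65  94 102 103] [83 68 60 59 60 59 59 58 63 61 59 60 60 62]
224 [125 145 114  61  43  46  48  49  46  44  63  92 101 105] [140 141 142 140 138 133 131 119  86  59  59  60  66  99]
226 [126 146 116  60  48  46  49  46  47  44  69  95 106 106] [142 143 140 141 140 140 137 125  92  59  58  56  71  97]
228 [133 142  94  55  47  45  46  45  47  48  68 100 100 101] [137 138 138 138 139 144 145 122  80  61  61  59  70  98]
230 [131 139  96  57  47  47  45  44  48  44  73 102 103 101] [138 140 142 139 139 137 137 119  79  60  58  57  72  97]
232 [94 87 79 63 55 47 44 45 45 51 45 48 47 49] [143 139 142 140 136 143 141 121  82  58  62  58  78 101]
```

View pics/c7t.png

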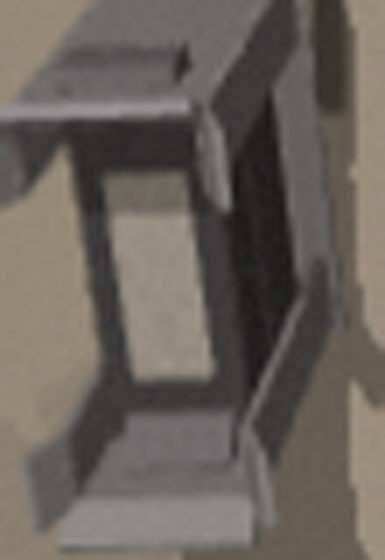

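View pics/c7.png

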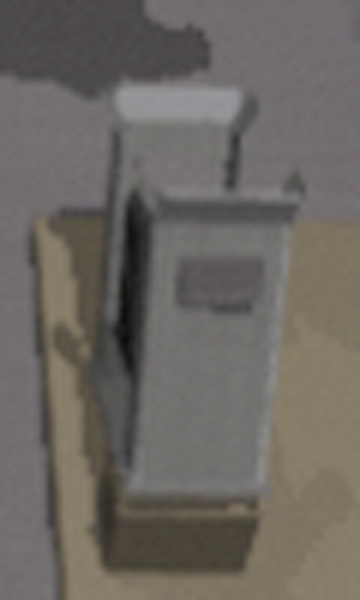

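step_arm(series=[[[-2,0,2],0,100],[[-2,0,2],0,100],[[-2,0,2],0,100],[[-2,0,2],0,100]])

```text
clock: 27.38
tcp_pos: [0.3736, 0.1119, 0.2272]
orientation: [-0.008, -0.001, 1.0, 0.004]
wrist_force: [-0.2, 0.3, -0.6]
finger_gap: 0.0522
```

Run:
```python
from h import *
t=cam('top'); a=cv2.imread('pics/top0.png').astype(int); b=t['frame'][:,:,::-1].astype(int)
d=cv2.absdiff(cv2.blur(a.astype(np.uint8),(3,3)),cv2.blur(b.astype(np.uint8),(3,3))).max(2)
for n,(x0,y0,x1,y1) in dict(monitor=(340,75,415,135),glass=(285,70,320,115),cup=(300,125,338,165),spanner=(420,105,470,170),highlip=(208,182,236,194)).items(): print(n,d[y0:y1,x0:x1].max(),(d[y0:y1,x0:x1]>25).sum())
im=np.hstack([a[175:260,195:260],b[175:260,195:260]]).astype(np.uint8); cv2.imwrite('pics/cmp.png',cv2.resize(im,None,fx=6,fy=6,interpolation=cv2.INTER_CUBIC))
st=env.get_state(); print(st['clock'],st['tcp_pos'],st['finger_gap'],st['wrist_force'])
```

```text
monitor 7 0
glass 6 0
cup 7 0
spanner 6 0
highlip 10 0
27.425 [0.37343444 0.11191085 0.22713232] 0.052132664700878885 [ 0.79522069 -1.2473009   0.25173764]
```

View pics/cmp.png

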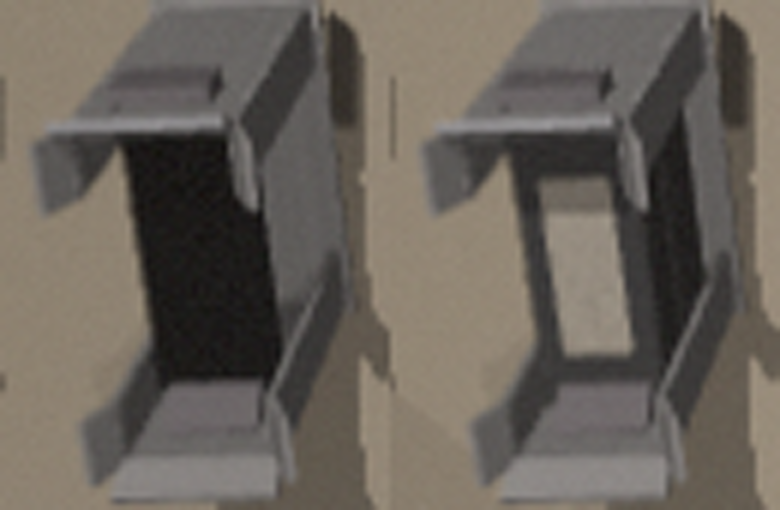

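Both lips are back in their start position with the upper pack beneath them, and nothing else has moved. Handing in.

```bash
python3 -c "
from workcell import env
print(env.hand_in())"
```

```text
the job is handed in; nothing more can be done
None
```

I loaded both grey packs into the magazine, one after the other, and handed the job in at about 27.4 s. Each pack was tilted in the grip against the high rim, laid in the mouth, and pushed through with closed fingertips.

**Last checks that passed:**
- **Lips:** in the top view both lips are back where they were when the magazine was empty (no change in the pixels at the high lip), and the upper pack lies beneath them.
- **Upper pack:** its top reads within about 2 mm of the lips' undersides, its tilt is close to zero, and it sits about 3–4 mm down the slope.
- **Surroundings:** the monitor, tea glass, parts cup and spanner show no change from the first picture.
- **Robot:** the arm stands clear with the gripper partly open.

**What went wrong or disagreed:**
- **Pack A jammed at first:** the first push went in high end first and then met a side load of about 12 N, probably the gripper brushing the high end of the mouth. I backed off and pushed nearer the low end, after which both its ends read level at the lips.
- **Low push force:** the readings during the last push on pack B were only 3–5 N, less than the 8 N or so I expected from the follower.
- **Lower pack not measured:** pack A could not be measured once pack B covered it. Its position rests on how it lay beforehand.

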